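# Hang up the arbor spanner and hold the saw's jog lever in its third position

### The job

The saw blade has been changed and must now be jogged: first hang the ring spanner by its round eye on the peg of the jog station, fully home against the sloping face, and let go of it, without moving the lever before that. Then press the red pad of the spring-return lever down past two clicks into its third and last position and finish while still holding it down there with the fingers. Leave the spanner on its peg and the other things where they are.

Things in the scene. Friction and masses are not known exactly. Their poses are not given: they have to be found in the camera images.
- spanner_grip (a point): Centre of the shank of the loose steel ring spanner, half-way up: grasp it here (centre of mass near). Spanner 210 mm long, 10 mm thick, 0.2 kg, flat on the table at the start, eye turned roughly to the robot's right. x along the shank to the round eye, y across the shank (14 mm wide, 140 mm long), z out of its upper side. Forked jaw 40 mm wide at -x.
- spanner_eye (a point): Centre of the spanner's round eye, half-way up its 10 mm thickness, 86 mm along +x from the grasp point; hole 22 mm across, ring 38 mm outside. Same axes as the grasp point.
- arbor_spanner: The same spanner: origin at the middle of its underside, 5 mm under the grasp point, same axes.
- jog_station: Grey console with a sloping aluminium face, 240 mm wide, 150 mm deep, 165 mm high, fixed; turned up to 16 degrees clockwise seen from above. Origin under its middle; x from front to back, y to its left, z up. The face rises from the front edge (85 mm high) at 35 degrees for 140 mm. A red mushroom emergency stop 32 mm high stands on the face 117 mm to the right of the peg.
- peg (a point): Steel hanging peg, 12 mm across, 40 mm long, tapered, square to the sloping face. Origin where its axis meets the face; z along the peg out of the face (up and toward the robot, 35 degrees from vertical), x up the slope, y to the left. The face reaches 25 mm up, 115 mm down, 80 mm left. Hung, the spanner lies on the face, jaw over the front edge, and slides a few mm until the eye bears on the peg.
- lever_pivot (a point): Point on the lever's pivot axis in the lever's middle plane, 32 mm outside the console's right side wall, 115 mm over the table. Axes as the console's: y is the pivot axis.
- lever_pad (a point): Red push pad at the free end of the jog lever, 46 mm along the lever, 36 mm wide, 13 mm thick, 3 mm lip at its outer end. Origin at the middle of its top face, 115 mm from the pivot along the lever and 8 mm above the line to the pivot. x along the lever to the pivot, y along the pivot axis to the left, z out of the top face. Fingers press here from above.
- jog_lever (a joint): Lever angle in rad about the pivot, growing as the pad is pressed down. 0: rest, lever to the console's front, rising 0.5 rad (pad 180 mm over the table). Clicks at 0.3, 0.6 and 0.9 (third, pad 80 mm over the table); firm stop at 0.98. Spring and clicks resist with 3 to 12 N at the pad, about 7 N in the third; let go anywhere it springs back to 0.
- small_spanner_mid (a point): Centre of a small open-ended spanner without an eye, 28x160x7 mm, a bystander on the table in front of the lever. Leave it.
- hex_key_mid (a point): Centre of a black hex key, 39x140x7 mm, a bystander. Leave it.
- star_knob_mid (a point): Centre of a loose black star knob, 44 mm across, 46 mm high, a bystander. Leave it.

How it is judged (in metres and radians):
On the way, in this order (a step that is already met when the one before it is completed fails the run):
1. the spanner hangs by its eye on the peg, fully home against the face, and has been let go (x of spanner_eye in the frame of peg between -0.009 and 0.009 m and y of spanner_eye in the frame of peg between -0.009 and 0.009 m and z of spanner_eye in the frame of peg below 0.011 m and angle between the z axis of spanner_eye and the z axis of peg, either way round below 0.15 rad and contact force between the fingers and arbor_spanner below 0.3 N and linear speed of arbor_spanner below 0.02 m/s), for 0.2 s.
2. the lever has passed the first click (value of joint jog_lever above 0.3 rad).
3. the lever has passed the second click (value of joint jog_lever above 0.6 rad).
4. the lever is held in its third position by the fingers (value of joint jog_lever above 0.82 rad and contact force between the fingers and jog_lever above 3 N), for 0.2 s.
At the end, for the whole second after the job is handed in: The fingers press the lever with over 3 N, lever angle over 0.82 rad (third position); the spanner hangs on the peg, at rest and untouched: eye within 9 mm of the peg axis each way across, eye centre under 11 mm off the face, tilt under 0.15 rad (all of step 1 and all of step 4); the arm keeps its last pose, push and grip.
It fails at once if the lever is moved (over 0.2 rad) while the spanner's eye is not on the peg (value of joint jog_lever above 0.2 rad and distance between spanner_eye and peg above 0.03 m).
It fails at once if one of the small loose bystanders is shifted by more than 30 mm (distance of any of small_spanner_mid, hex_key_mid, star_knob_mid from where it was at the start of the episode above 0.03 m).
It also fails if it takes over 61 s, if anything falls off the work surface, if the arm or the gripper's body presses on something with over 40 N, if the wrist force passes 120 N, or if a joint passes its speed limit or range.

### The arm

A 6-joint arm with a two-finger parallel gripper is mounted at the origin on the work surface; the furniture and walls round the work are solid. World frame = base frame: x ahead of the robot, y to its left, z up, the work surface at z = 0. Lengths are in m, angles in degrees, forces in N, time in s.
With the tool pointing down it reaches from about 0.4 to 0.825 m from the base axis. Payload 7 kg.
Tool frame: the origin (TCP) lies on the centre line of the jaws, within the pads' length; the fingertips stand r.nose_length ahead of it and the grasp point (between the pads) lies 2 mm behind it (r.nose_length is the distance from the TCP to the fingertips, in m); z points along the fingers, y is the direction in which the jaws open and shut (so a half turn about z gives the same grasp; the last joint's range is limited). The gripper opens to 88 mm and grips with 3 to 60 N. Pads are 19 mm wide; open, the fingers measure 130 mm over their backs; the gripper's body (78 mm by 193 mm) begins 47 mm behind the grasp point.
Start: joints at [-56.087, 20.546, 0.682, 0, -70.136, -16.507], TCP at [0.202, -0.644, 0.244] pointing down, gripper open.
Joint ranges: [-176.03, 176.03], [-82.01, 121.73], [-58.28, 71.71], [-173.87, 95.51], [-174.79, -0.11], [-173.66, 173.66]. Speed limits (degrees/s): [136.94, 136.94, 172.46, 180, 180, 180].

### API

Orientations are given as [roll, pitch, yaw] about the fixed x, y, z axes, in that order (R = Rz(yaw) Ry(pitch) Rx(roll)).
In Python, from plant import r gives the robot as it stands.
- The arm moves only by the tool apply_moves, never from a script. Its argument "targets" is a list of rows, each a list of 3 entries, a list of its own where there are three numbers: the shift along the tool's x, y, z scaled (see below), then the turn, a rotation vector about the tool's x, y, z scaled (see below), then the finger opening in mm, from 0 to 87.6. A call has 1 to 5 rows; each row shifts and turns the pose as measured when the row begins, along the tool's axes as they then stand; what a row does not reach is not made up. The controller multiplies each number of a shift by 0.04 m and each number of a turn by 8 degrees. A row lasts 1/10 s, in which the tool goes at most 50 mm and 8.59 degrees, less where a joint would pass 70% of its speed; a pose out of reach is approached as far as the arm can. A call with a number of a shift or a turn outside -1 to 1 is refused whole. A call with a gripper value outside its range is refused whole. The fingers move at their own pace and stop on an object; "squeeze" is the grip in N (left out, the last holds). Time passes only in rows, so rows that do not move let the fingers close. It gives the time, the measured TCP pose, the force and the opening at its end, in the units of the state.
- r.get_state(): the state, without advancing time (a new reading comes with each control period).
- r.capture(name): name is "scene" or "top" or "wrist"; returns a dict with "img" (400x640x3 uint8, blue, green, red), "z_map" (400x640 float32, m along the optical axis (not along the pixel's ray), 0 where there is no reading), "fx", "fy", "cx", "cy" (pixels), "camera_from_world" (4x4, takes a point from world to camera coordinates); the wrist camera has in their place "mount" (4x4, takes a point from camera to tool coordinates, whose origin is the TCP and whose axes are the flange's). Camera axes: x right, y up, looking along -z (the intrinsics and any distortion apply to the point x, -y, -z); pixel columns grow to the right and rows downward; lengths in m; the calibration is good to about 2 mm. A picture is of the moment at which its call begins: read the wrist's pose just before it.
- r.close_job(): hands the job in, once; it reports no verdict.
The state is a dict: "time_s": time; "joints": joint angles; "qd": joint speeds; "joint_torque": joint torques, N m; "tcp_pos": TCP position; "eef_rot": TCP orientation; "contact_force": force on the tool from outside, world axes, zero at the start; "moment": the same for the moment, N m; "gripper_width": finger opening in m.
Only numpy, scipy, OpenCV 4.12 (cv2) and the standard library are available. Lean on these libraries where they do the work, as an engineer would, in place of code of your own. Each camera call takes 0.05 s, during which the arm holds its last target.

## Working session

There is one attempt and no reset: what is moved stays moved. The work goes in short steps, Python scripts to look and compute and a tool call to move; the robot and the scene stay as the last step left them, time stands still between calls to the robot, and variables do not carry over. Pictures are saved under pics/ and viewed, and the job is handed in when it is done.

Besides the shell and the picture viewer there is one more tool, called after "Call:" by a JSON object that holds its "fn" and its "kwargs". apply_moves: Moves the arm, as the interface text tells. Its arguments: {"type":"object","properties":{"targets":{"type":"array","items":{"type":"array"}},"squeeze":{"type":"number"}},"required":["targets"]}

```bash
ls; mkdir -p pics; cat > h.py <<'E'
import numpy as np, cv2, pickle
from scipy.spatial.transform import Rotation as R
from plant import r
np.set_printoptions(precision=4,suppress=True)
def cap(n,save):
    s=r.get_state(); c=r.capture(n); c['state']=s
    cv2.imwrite(f'pics/{save}.png',c['img']); pickle.dump(c,open(f'pics/{save}.pkl','wb')); return c
def load(save): return pickle.load(open(f'pics/{save}.pkl','rb'))
def T(p,rpy):
    M=np.eye(4); M[:3,:3]=R.from_euler('xyz',rpy,degrees=True).as_matrix(); M[:3,3]=p; return M
def w_from_c(c):
    if 'camera_from_world' in c: return np.linalg.inv(c['camera_from_world'])
    s=c['state']; return T(s['tcp_pos'],s['eef_rot'])@c['mount']
def cloud(c):
    z=c['z_map']; v,u=np.mgrid[0:z.shape[0],0:z.shape[1]]
    P=np.stack([(u-c['cx'])/c['fx']*z,-(v-c['cy'])/c['fy']*z,-z],-1)
    M=w_from_c(c); W=P@M[:3,:3].T+M[:3,3]; W[z==0]=np.nan; return W
def proj(c,X):
    M=np.linalg.inv(w_from_c(c)); p=np.atleast_2d(X)@M[:3,:3].T+M[:3,3]
    return np.stack([c['cx']+c['fx']*p[:,0]/-p[:,2], c['cy']-c['fy']*p[:,1]/-p[:,2]],-1)
E
python3 - <<'E'
from h import *
print(r.get_state(), r.nose_length)
for n in ['scene','top','wrist']:
    c=cap(n,n+'0'); print(n,{k:v for k,v in c.items() if k not in('img','z_map','state')})
E
```

```text
pics
{'time_s': 0.0, 'joints': array([-56.0876,  20.591 ,   0.6343,  -0.02  , -70.1353, -16.5082]), 'qd': array([ 0.0546, -0.0288, -0.0368,  0.0368,  0.0277, -0.0103]), 'joint_torque': array([ -0.0012, -58.2713,  29.306 ,   6.9974,   0.0067,  -0.0002]), 'tcp_pos': array([ 0.2018, -0.6437,  0.2426]), 'eef_rot': array([ 179.9064,   -0.0081, -162.6026]), 'contact_force': array([ 0.2293, -0.8075,  0.2877]), 'moment': array([ 0.0381, -0.0023, -0.0233]), 'gripper_width': 0.08775530281743966} 0.017
scene {'fx': 483.76103743429456, 'fy': 483.76103743429456, 'cx': 317.24330830426015, 'cy': 204.19418157179666, 'camera_from_world': array([[-0.4937, -0.8693, -0.0251,  0.4358],
       [ 0.421 , -0.2642,  0.8677, -0.2571],
       [-0.7609,  0.4178,  0.4964, -0.8578],
       [ 0.    ,  0.    ,  0.    ,  1.    ]])}
top {'fx': 406.0383486627342, 'fy': 406.0383486627342, 'cx': 309.39290400707495, 'cy': 209.1817878245426, 'camera_from_world': array([[-0.0028, -0.9999, -0.0162,  0.2188],
       [ 0.9855, -0.0055,  0.1698, -0.4981],
       [-0.1699, -0.0155,  0.9853, -0.9675],
       [ 0.    ,  0.    ,  0.    ,  1.    ]])}
wrist {'fx': 327.50626874272575, 'fy': 327.50626874272575, 'cx': 323.580098625743, 'cy': 200.79310744938098, 'mount': array([[-0.0014,  0.9579,  0.2871,  0.0786],
       [ 1.    ,  0.0013,  0.0007, -0.0001],
       [ 0.0003,  0.2871, -0.9579, -0.1402],
       [ 0.    ,  0.    ,  0.    ,  1.    ]])}
```

View pics/scene0.png

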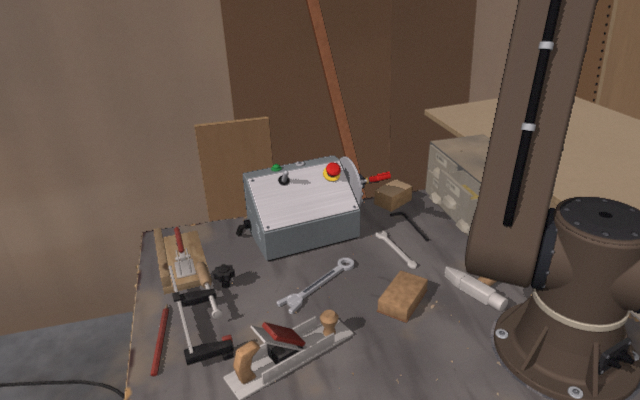

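View pics/top0.png

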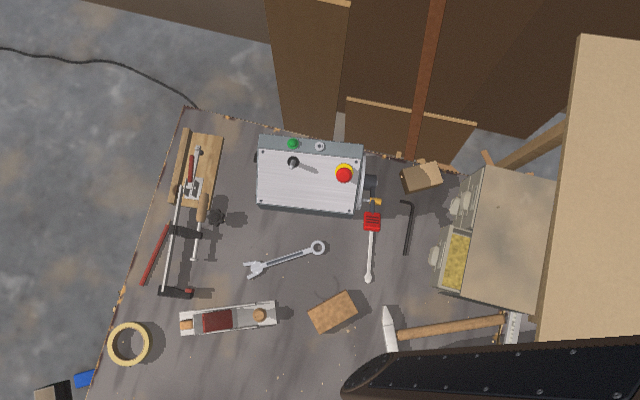

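View pics/wrist0.png

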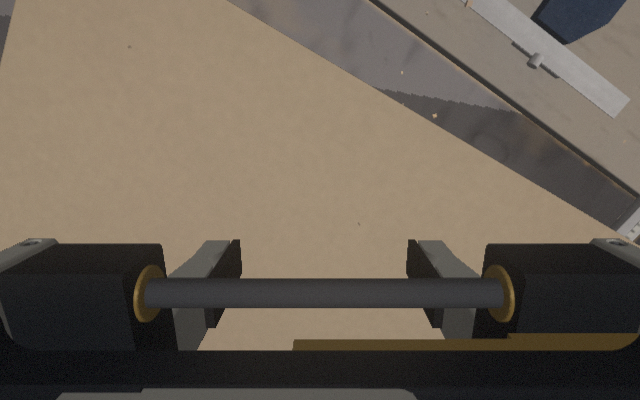

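Scene: the spanner lies at about (290,260) in the top image, with its eye at (318,247). The peg is near (293,162), the e-stop at (344,173) and the lever pad at (372,221). I'll enlarge these areas.

```bash
python3 - <<'E'
from h import *
c=load('top0')
a=cv2.resize(c['img'][120:290,235:425],None,fx=4,fy=4,interpolation=cv2.INTER_CUBIC)[:600]
cv2.imwrite('pics/topc.png',a)   # scale4, offset 235,120 ; rows to 270
cv2.imwrite('pics/topc2.png',cv2.resize(c['img'][225:300,235:335],None,fx=7,fy=7,interpolation=cv2.INTER_CUBIC))
s=load('scene0')
cv2.imwrite('pics/scc.png',cv2.resize(s['img'][150:270,235:405],None,fx=4.7,fy=4.7,interpolation=cv2.INTER_CUBIC))
W=cloud(c)
for n,(u,v) in dict(eye_ring=(325,247),shank=(288,259),pegtip=(293,162),estop=(344,173),pad=(372,221),face=(310,190),facefront=(310,205),faceback=(320,155)).items(): print(n,W[v,u])
E
```

```text
eye_ring [ 0.4085  0.1777 -0.0033]
shank [0.3776 0.2719 0.0077]
pegtip [0.5841 0.2509 0.17  ]
estop [0.5572 0.1383 0.1731]
pad [0.4496 0.0805 0.1776]
face [0.5335 0.2142 0.1094]
facefront [0.501  0.2145 0.0913]
faceback [0.6021 0.1907 0.1625]
```

View pics/topc.png

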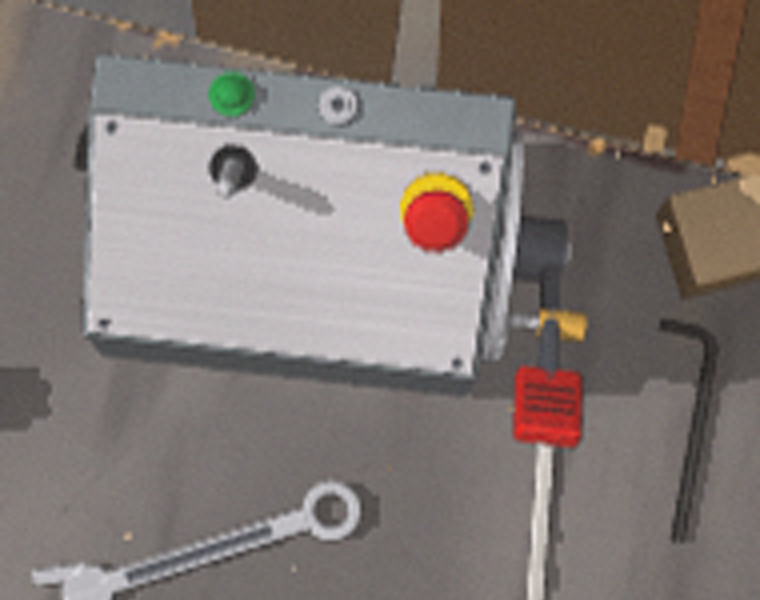

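View pics/topc2.png

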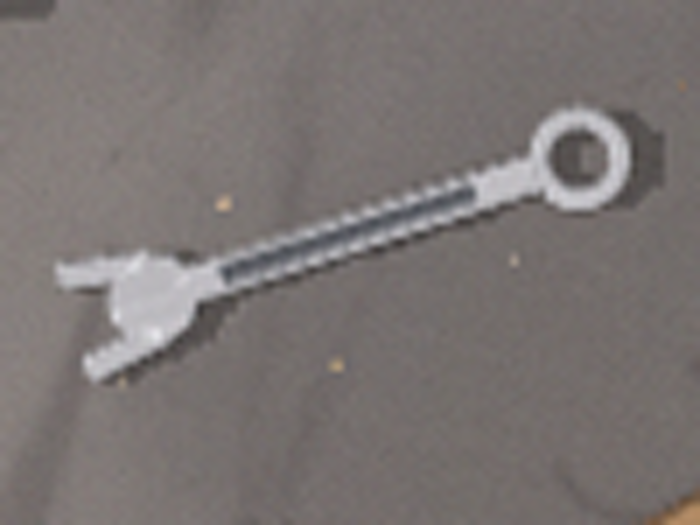

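View pics/scc.png

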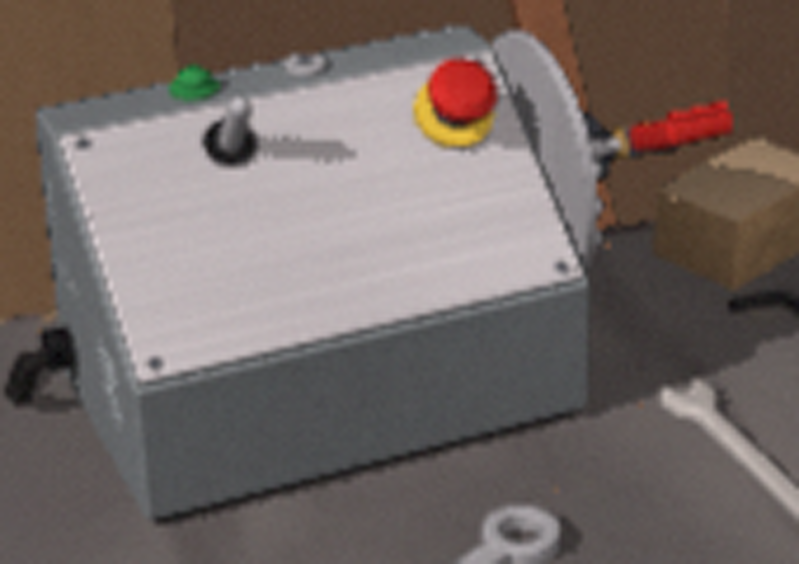

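```bash
cat > m.py <<'E'
from h import *
c=load('top0'); W=cloud(c)
M=w_from_c(c); o=M[:3,3]
def ray(u,v): 
    d=M[:3,:3]@np.array([(u-c['cx'])/c['fx'],-(v-c['cy'])/c['fy'],-1]); return d
def hitz(u,v,z): d=ray(u,v); return o+d*(z-o[2])/d[2]
def hitp(u,v,n,k): d=ray(u,v); return o+d*(k-n@o)/(n@d)
E
python3 - <<'E'
from m import *
tab=W[225:240,250:300].reshape(-1,3); print('table z',np.nanmean(tab[:,2]),np.nanstd(tab[:,2]))
tab=W[270:290,290:340].reshape(-1,3); print('table z',np.nanmean(tab[:,2]),np.nanstd(tab[:,2]))
f=W[172:204,264:336].reshape(-1,3); f=f[~np.isnan(f).any(1)]
m=f.mean(0); n=np.linalg.svd(f-m)[2][2]; n*=np.sign(n[2]); k=n@m
print('face n',n,'tilt',np.degrees(np.arccos(n[2])),'res',np.std((f-m)@n),'yaw',np.degrees(np.arctan2(-n[1],-n[0])),m)
p4=lambda x,y:((x+.5)/4-.5+235,(y+.5)/4-.5+120)
for nm,(x,y) in dict(TL=(96,115),TR=(503,153),BL=(87,332),BR=(471,376),collar=(233,168)).items():
    print(nm,hitp(*p4(x,y),n,k))
print('pegtip',hitp(*p4(228,190),n,k+.04))
p7=lambda x,y:((x+.5)/7-.5+235,(y+.5)/7-.5+225)
e=hitz(*p7(580,158),.010); j=hitz(*p7(155,298),.010); s1=hitz(*p7(478,193),.01); s2=hitz(*p7(225,272),.01)
print('eye',e,'jaw',j,s1,s2,'yaw',np.degrees(np.arctan2(*(e-j)[1::-1])),np.degrees(np.arctan2(*(s1-s2)[1::-1])), np.linalg.norm(e-j))
# pad
P=W[213:230,363:381]
for nm,(x,y) in dict(padTL=(517,368),padTR=(580,374),padBL=(515,440),padBR=(580,446)).items(): print(nm,hitz(*p4(x,y),.18))
q=W[216:226,367:378].reshape(-1,3); print(q.mean(0),q.min(0),q.max(0))
E
```

```text
table z -0.0002814845189871719 0.0019808703602617783
table z -0.0004986664812502552 0.0019377735712373118
face n [-0.5724  0.0686  0.8171] tilt 35.2041609612353 res 0.001546507702456515 yaw -6.832739703245009 [0.5382 0.2387 0.1152]
TL [0.6183 0.329  0.1637]
TR [0.5937 0.1006 0.1657]
BL [0.5086 0.3433 0.0857]
BR [0.4807 0.1138 0.0854]
collar [0.5906 0.2523 0.1508]
pegtip [0.5684 0.2531 0.1841]
eye [0.4071 0.1972 0.01  ] jaw [0.3574 0.3505 0.01  ] [0.3946 0.2341 0.01  ] [0.3666 0.3254 0.01  ] yaw -72.03312066974152 -72.92467278760785 0.16123034718595847
padTL [0.4697 0.0977 0.18  ]
padTR [0.4662 0.0641 0.18  ]
padBL [0.4308 0.0997 0.18  ]
padBR [0.4274 0.0653 0.18  ]
[nan nan nan] [nan nan nan] [nan nan nan]
```

```bash
python3 - <<'E'
from m import *
f=W.reshape(-1,3); f=f[~np.isnan(f).any(1)]
S=cloud(load('scene0')).reshape(-1,3); S=S[~np.isnan(S).any(1)]
for nm,A in (('top',f),('scene',S)):
  print(nm)
  for x0 in np.arange(.2,.8,.1):
    print('x%.1f'%x0,['%.2f'%max([q for q in A[(abs(A[:,0]-x0-.05)<.05)&(abs(A[:,1]-y0-.05)<.05)][:,2]],default=-1) for y0 in np.arange(-.7,.5,.1)])
E
```

```text
top
x0.2 ['-1.00', '0.09', '0.09', '0.09', '0.16', '0.16', '0.72', '0.63', '0.04', '0.03', '0.06', '0.10']
x0.3 ['-1.00', '0.09', '0.09', '0.09', '0.16', '0.16', '0.15', '0.01', '0.01', '0.01', '0.01', '0.03']
x0.4 ['-1.00', '0.09', '0.09', '0.16', '0.16', '0.16', '0.15', '0.19', '0.18', '0.09', '0.01', '0.05']
x0.5 ['-1.00', '0.09', '0.09', '0.16', '0.16', '0.16', '0.05', '0.18', '0.18', '0.19', '0.15', '0.04']
x0.6 ['-1.00', '0.09', '0.09', '0.09', '-1.00', '0.05', '0.05', '0.17', '0.17', '0.18', '0.17', '0.06']
x0.7 ['0.09', '0.09', '0.09', '-1.00', '-1.00', '-0.08', '0.06', '-1.00', '0.00', '0.00', '0.00', '0.02']
x0.8 ['0.09', '0.09', '0.09', '-0.38', '-0.39', '-0.72', '0.31', '-1.00', '-1.00', '-1.00', '-1.00', '-1.00']
scene
x0.2 ['0.09', '0.09', '0.09', '0.09', '0.15', '-1.00', '0.02', '0.56', '0.03', '0.03', '0.05', '0.09']
x0.3 ['0.09', '0.09', '0.09', '0.09', '-1.00', '0.16', '0.15', '0.01', '0.01', '0.01', '0.01', '0.03']
x0.4 ['0.09', '0.09', '0.09', '0.16', '0.16', '0.16', '0.15', '0.19', '0.18', '0.09', '0.08', '0.05']
x0.5 ['0.09', '-1.00', '-1.00', '0.16', '0.16', '0.16', '0.05', '0.18', '0.18', '0.18', '0.15', '0.04']
x0.6 ['-1.00', '0.09', '0.09', '-1.00', '-1.00', '0.05', '0.05', '0.17', '0.17', '0.18', '0.17', '0.02']
x0.7 ['0.09', '0.09', '0.09', '-1.00', '-1.00', '-0.07', '0.07', '-1.00', '-1.00', '-1.00', '0.00', '0.02']
x0.8 ['0.09', '0.09', '0.09', '-1.00', '-1.00', '-1.00', '0.38', '-1.00', '-1.00', '-1.00', '-1.00', '-1.00']
```

```bash
cat >> h.py <<'E'
def plan(p,rpy,n=None,vmax=.038,wmax=7.5,start=None):
    """print rows (units) for a straight pose move from the present pose"""
    if start is None:
        s=r.get_state(); start=T(s['tcp_pos'],s['eef_rot'])
    G=T(p,rpy); D=np.linalg.inv(start)@G
    rv=R.from_matrix(D[:3,:3]).as_rotvec(degrees=True)
    d=G[:3,3]-start[:3,3]
    if n is None: n=int(np.ceil(max(np.linalg.norm(d)/vmax,np.linalg.norm(rv)/wmax,1)))
    A=start.copy()
    out=[]
    for i in range(n):
        sh=A[:3,:3].T@d/n/.04; tu=rv/n/8
        out.append((sh.round(2).tolist(),tu.round(2).tolist()))
        A=A.copy(); A[:3,3]+=d/n; A[:3,:3]=A[:3,:3]@R.from_rotvec(rv/n,degrees=True).as_matrix()
    print(n,'rows; dist',d,'rot',rv)
    for o in out: print(o)
    return G
E
python3 - <<'E'
from h import *
g=plan([.5,-.33,.30],[180,0,-140])
g=plan([.5,0,.30],[180,0,-105],start=g)
g=plan([.38,.278,.22],[180,0,-72.5],start=g)
E
```

```text
12 rows; dist [0.2982 0.3138 0.0572] rot [  0.0742   0.0066 -22.5994]
([-0.79, 0.44, -0.12], [0.0, 0.0, -0.24])
([-0.8, 0.41, -0.12], [0.0, 0.0, -0.24])
([-0.82, 0.39, -0.12], [0.0, 0.0, -0.24])
([-0.83, 0.36, -0.12], [0.0, 0.0, -0.24])
([-0.84, 0.33, -0.12], [0.0, 0.0, -0.24])
([-0.85, 0.3, -0.12], [0.0, 0.0, -0.24])
([-0.86, 0.28, -0.12], [0.0, 0.0, -0.24])
([-0.87, 0.25, -0.12], [0.0, 0.0, -0.24])
([-0.88, 0.22, -0.12], [0.0, 0.0, -0.24])
([-0.88, 0.19, -0.12], [0.0, 0.0, -0.24])
([-0.89, 0.16, -0.12], [0.0, 0.0, -0.24])
([-0.89, 0.13, -0.12], [0.0, 0.0, -0.24])
9 rows; dist [0.   0.33 0.  ] rot [  0.   0. -35.]
([-0.59, 0.7, 0.0], [0.0, 0.0, -0.49])
([-0.64, 0.66, 0.0], [0.0, 0.0, -0.49])
([-0.68, 0.62, 0.0], [0.0, 0.0, -0.49])
([-0.72, 0.57, 0.0], [0.0, 0.0, -0.49])
([-0.76, 0.52, 0.0], [0.0, 0.0, -0.49])
([-0.79, 0.47, 0.0], [0.0, 0.0, -0.49])
([-0.82, 0.41, 0.0], [0.0, 0.0, -0.49])
([-0.85, 0.35, 0.0], [0.0, 0.0, -0.49])
([-0.87, 0.3, 0.0], [0.0, 0.0, -0.49])
9 rows; dist [-0.12   0.278 -0.08 ] rot [  0.    0.  -32.5]
([-0.66, 0.52, 0.22], [0.0, 0.0, -0.45])
([-0.69, 0.48, 0.22], [0.0, 0.0, -0.45])
([-0.72, 0.43, 0.22], [0.0, 0.0, -0.45])
([-0.75, 0.39, 0.22], [0.0, 0.0, -0.45])
([-0.77, 0.34, 0.22], [0.0, 0.0, -0.45])
([-0.79, 0.29, 0.22], [0.0, 0.0, -0.45])
([-0.81, 0.24, 0.22], [0.0, 0.0, -0.45])
([-0.82, 0.19, 0.22], [0.0, 0.0, -0.45])
([-0.83, 0.14, 0.22], [0.0, 0.0, -0.45])
```

Call:
{"fn": "apply_moves", "kwargs": {"targets": [[[-0.79, 0.44, -0.12], [0, 0, -0.24], 87], [[-0.8, 0.41, -0.12], [0, 0, -0.24], 87], [[-0.82, 0.39, -0.12], [0, 0, -0.24], 87], [[-0.83, 0.36, -0.12], [0, 0, -0.24], 87], [[-0.84, 0.33, -0.12], [0, 0, -0.24], 87]]}}

```text
time_s: 0.65
tcp_pos: [0.3258, -0.5101, 0.2635]
eef_rot: [179.6, -0.1, -153.1]
contact_force: [0.2, 0.0, 0.8]
gripper_width: 0.0868
```

Call:
{"fn": "apply_moves", "kwargs": {"targets": [[[-0.85, 0.3, -0.15], [0, 0, -0.24], 87], [[-0.86, 0.28, -0.15], [0, 0, -0.24], 87], [[-0.87, 0.25, -0.15], [0, 0, -0.24], 87], [[-0.88, 0.22, -0.15], [0, 0, -0.24], 87], [[-0.88, 0.19, -0.15], [0, 0, -0.24], 87]]}}

```text
time_s: 1.15
tcp_pos: [0.4532, -0.3716, 0.2938]
eef_rot: [179.4, -0.0, -143.1]
contact_force: [0.7, -0.9, 0.1]
gripper_width: 0.0869
```

Call:
{"fn": "apply_moves", "kwargs": {"targets": [[[-0.89, 0.16, -0.12], [0, 0, -0.24], 87], [[-0.85, 0.4, -0.12], [0, 0, -0.24], 87], [[-0.59, 0.7, -0.05], [0, 0, -0.49], 87], [[-0.64, 0.66, -0.05], [0, 0, -0.49], 87], [[-0.68, 0.62, 0], [0, 0, -0.49], 87]]}}

```text
time_s: 1.65
tcp_pos: [0.4964, -0.1944, 0.3074]
eef_rot: [179.3, 0.1, -126.9]
contact_force: [0.4, 0.7, 0.5]
gripper_width: 0.0869
```

Call:
{"fn": "apply_moves", "kwargs": {"targets": [[[-0.72, 0.57, 0], [0, 0, -0.49], 87], [[-0.76, 0.52, 0], [0, 0, -0.49], 87], [[-0.79, 0.47, 0], [0, 0, -0.49], 87], [[-0.82, 0.41, 0], [0, 0, -0.49], 87], [[-0.85, 0.35, 0], [0, 0, -0.49], 87]]}}

```text
time_s: 2.15
tcp_pos: [0.4886, -0.0032, 0.3085]
eef_rot: [179.3, 0.3, -106.5]
contact_force: [0.8, 0.3, 0.1]
gripper_width: 0.0871
```

Call:
{"fn": "apply_moves", "kwargs": {"targets": [[[-0.66, 0.52, 0.22], [0, 0, -0.47], 87], [[-0.69, 0.48, 0.22], [0, 0, -0.47], 87], [[-0.72, 0.43, 0.22], [0, 0, -0.47], 87], [[-0.75, 0.39, 0.22], [0, 0, -0.47], 87], [[-0.77, 0.34, 0.22], [0, 0, -0.47], 87]]}}

```text
time_s: 2.65
tcp_pos: [0.4216, 0.1597, 0.2658]
eef_rot: [179.6, 0.6, -86.8]
contact_force: [1.6, 1.1, -0.7]
gripper_width: 0.0871
```

Call:
{"fn": "apply_moves", "kwargs": {"targets": [[[-0.79, 0.29, 0.22], [0, 0, -0.45], 87], [[-0.81, 0.24, 0.22], [0, 0, -0.45], 87], [[-0.82, 0.19, 0.22], [0, 0, -0.45], 87], [[-0.6, 0.1, 0.22], [0, 0, -0.45], 87], [[0, 0, 0], [0, 0, 0], 87]]}}

```text
time_s: 3.15
tcp_pos: [0.3659, 0.2815, 0.2298]
eef_rot: [179.7, 0.7, -71.5]
contact_force: [0.3, -0.2, 0.7]
gripper_width: 0.087
```

```bash
python3 - <<'E'
from h import *
s=r.get_state();print(s['joints'],s['tcp_pos'],s['eef_rot'])
c=cap('wrist','w1')
E
```

```text
[ 61.5179   0.6312 -25.9196  -0.7844 -63.1712 -42.6339] [0.3659 0.2815 0.2298] [179.7277   0.7031 -71.47  ]
```

View pics/w1.png

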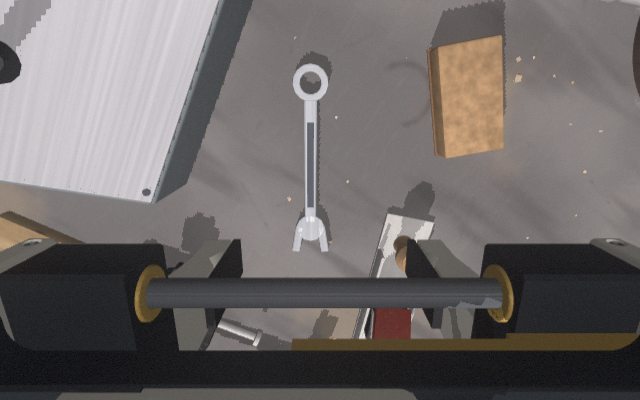

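```bash
python3 - <<'E'
from h import *
c=load('w1')
a=cv2.resize(c['img'][50:260,270:350],None,fx=2.8,fy=2.8,interpolation=cv2.INTER_CUBIC)
b=cv2.resize(c['img'][55:115,280:340],None,fx=9,fy=9,interpolation=cv2.INTER_CUBIC)
cv2.imwrite('pics/w1c.png',a); cv2.imwrite('pics/w1e.png',b)
M=w_from_c(c);o=M[:3,3]
def hz(u,v,z):
    d=M[:3,:3]@np.array([(u-c['cx'])/c['fx'],-(v-c['cy'])/c['fy'],-1]); return o+d*(z-o[2])/d[2]
e=hz(310.5,82,.01); 
for q in [(310,125),(310,205)]: print(hz(*q,.01))
print(e)
g=c['img'].mean(2)
for v in (110,118,125,150,180,205): print(v,g[v,298:322].astype(int))
E
```

```text
[0.3946 0.2358 0.01  ]
[0.3671 0.3217 0.01  ]
[0.4073 0.1944 0.01  ]
110 [120 121 120 119 117 116 167 191 209 205 206 209 207 202 199 200 205 191
 168  85  86  88 115 120]
118 [118 118 121 116 120 121 161 191 208 208 206 211 207 203 200 199 206 191
 159  96  88  88 101 120]
125 [120 119 119 118 118 119 159 190 209 118 101 104 106 105 104 102 198 192
 150  96  87  86  97 118]
150 [124 123 124 122 123 122 145 188 209 117 101 102 105 102 103 127 199 185
 137  90  88  87 118 117]
180 [114 114 116 119 118 117 132 182 209 116  99 101 102 103 102 124 196 174
 108  89  88 111 121 123]
205 [129 130 128 130 130 131 121 182 210 136 100  99 101 100 104 125 197 171
 101  91  90  90  90 101]
```

View pics/w1e.png

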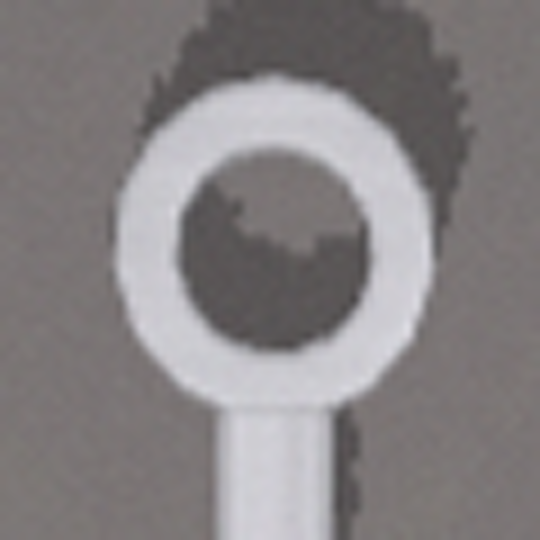

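View pics/w1c.png

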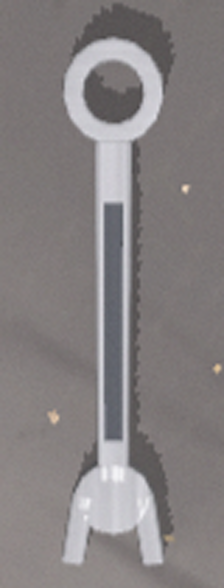

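```bash
python3 - <<'E'
from h import *
for n in('top0','scene0'):
    f=cloud(load(n)).reshape(-1,3); f=f[~np.isnan(f).any(1)]
    d=np.array([np.cos(np.radians(-72.5)),np.sin(np.radians(-72.5))]); e=np.array([-d[1],d[0]])
    q=f[:,:2]-[.381,.2785]; a=q@d; b=q@e
    for lo in np.arange(-.12,.12,.02):
        k=(abs(a)<.045)&(b>=lo)&(b<lo+.02); print(n,round(lo,2),f[k,2].max() if k.any() else None)
plan([.381,.2785,.06],[180,0,-72.5])
plan([.381,.2785,.019],[180,0,-72.5],start=T([.381,.2785,.06],[180,0,-72.5]))
E
```

```text
top0 -0.12 0.0049481611502244505
top0 -0.1 0.004607543832596983
top0 -0.08 0.004879772628908485
top0 -0.06 0.006739802807549378
top0 -0.04 0.003561353556549296
top0 -0.02 0.013769135235811136
top0 0.0 0.014112428538898936
top0 0.02 0.0050032624805300685
top0 0.04 0.005450764429916655
top0 0.06 0.005341351870397304
top0 0.08 0.0058174447607277635
top0 0.1 0.09428167983663327
scene0 -0.12 0.001999504573206745
scene0 -0.1 0.002724401218551109
scene0 -0.08 0.0025657496545957725
scene0 -0.06 0.0020969586851685706
scene0 -0.04 0.0024529725794942836
scene0 -0.02 0.01247016478341978
scene0 0.0 0.012157978006090864
scene0 0.02 0.0023452254606929346
scene0 0.04 0.0024597137887855114
scene0 0.06 0.00308951934721291
scene0 0.08 0.0024183097732902725
scene0 0.1 0.09168829842369708
5 rows; dist [ 0.0146 -0.0022 -0.1703] rot [0.2598 0.6955 0.9206]
([0.04, -0.07, 0.85], [0.01, 0.02, 0.02])
([0.04, -0.07, 0.85], [0.01, 0.02, 0.02])
([0.04, -0.07, 0.85], [0.01, 0.02, 0.02])
([0.04, -0.07, 0.85], [0.01, 0.02, 0.02])
([0.03, -0.07, 0.85], [0.01, 0.02, 0.02])
2 rows; dist [ 0.     0.    -0.041] rot [-0.  0.  0.]
([0.0, -0.0, 0.51], [-0.0, 0.0, 0.0])
([-0.0, -0.0, 0.51], [-0.0, 0.0, 0.0])
```

Call:
{"fn": "apply_moves", "kwargs": {"targets": [[[0.04, -0.07, 0.85], [0.01, 0.02, 0.02], 70], [[0.04, -0.07, 0.85], [0.01, 0.02, 0.02], 60], [[0.04, -0.07, 0.85], [0.01, 0.02, 0.02], 50], [[0.04, -0.07, 0.85], [0.01, 0.02, 0.02], 50], [[0.03, -0.07, 0.75], [0.01, 0.02, 0.02], 50]]}}

```text
time_s: 3.7
tcp_pos: [0.3862, 0.2806, 0.0659]
eef_rot: [-179.2, 0.4, -72.6]
contact_force: [-0.1, -0.4, -0.2]
gripper_width: 0.0537
```

```bash
python3 - <<'E'
from h import *
s=r.get_state();print(s['tcp_pos'],s['eef_rot'],s['gripper_width'],s['contact_force'])
plan([.381,.2785,.019],[180,0,-72.5],n=4)
E
```

```text
[0.3862 0.2806 0.0659] [-179.1763    0.3625  -72.6464] 0.053696641331659946 [-0.0723 -0.3796 -0.2481]
4 rows; dist [-0.0052 -0.0021 -0.0469] rot [-0.8242  0.3614 -0.149 ]
([0.0, 0.04, 0.29], [-0.03, 0.01, -0.0])
([0.0, 0.04, 0.29], [-0.03, 0.01, -0.0])
([0.0, 0.04, 0.29], [-0.03, 0.01, -0.0])
([0.0, 0.04, 0.29], [-0.03, 0.01, -0.0])
```

Call:
{"fn": "apply_moves", "kwargs": {"targets": [[[0, 0.04, 0.29], [-0.03, 0.01, 0], 50], [[0, 0.04, 0.29], [-0.03, 0.01, 0], 50], [[0, 0.04, 0.29], [-0.03, 0.01, 0], 50], [[0, 0.04, 0.1], [-0.03, 0.01, 0], 50]]}}

```text
time_s: 4.1
tcp_pos: [0.3806, 0.2764, 0.0242]
eef_rot: [179.7, -0.1, -72.9]
contact_force: [-0.6, 0.7, 0.5]
gripper_width: 0.0499
```

```bash
python3 - <<'E'
from h import *
s=r.get_state();print(s['tcp_pos'],s['eef_rot'],s['gripper_width'],s['contact_force'])
plan([.381,.2785,.019],[180,0,-72.5],n=1)
E
```

```text
[0.3806 0.2764 0.0242] [179.6578  -0.109  -72.8974] 0.049897524795603984 [-0.5806  0.6859  0.536 ]
1 rows; dist [ 0.0004  0.0021 -0.0052] rot [ 0.3426 -0.1078 -0.3977]
([-0.05, -0.03, 0.13], [0.04, -0.01, -0.05])
```

Call:
{"fn": "apply_moves", "kwargs": {"targets": [[[-0.05, -0.02, 0.13], [0.04, -0.01, -0.05], 50], [[0, 0, 0], [0, 0, 0], 50]]}}

```text
time_s: 4.3
tcp_pos: [0.3811, 0.2794, 0.0193]
eef_rot: [-179.9, 0.0, -72.5]
contact_force: [0.7, -0.0, -0.3]
gripper_width: 0.0495
```

Call:
{"fn": "apply_moves", "kwargs": {"targets": [[[0, 0, 0], [0, 0, 0], 30], [[0, 0, 0], [0, 0, 0], 20], [[0, 0, 0], [0, 0, 0], 5], [[0, 0, 0], [0, 0, 0], 5], [[0, 0, 0], [0, 0, 0], 5]], "squeeze": 35}}

```text
time_s: 4.8
tcp_pos: [0.3817, 0.2809, 0.0213]
eef_rot: [-179.8, 0.2, -72.4]
contact_force: [0.2, 0.1, -0.3]
gripper_width: 0.0155
```

Call:
{"fn": "apply_moves", "kwargs": {"targets": [[[0, 0, 0], [0, 0, 0], 5], [[0, 0, 0], [0, 0, 0], 5], [[0, 0, 0], [0, 0, 0], 5]]}}

```text
time_s: 5.1
tcp_pos: [0.3817, 0.2808, 0.0213]
eef_rot: [-179.8, 0.2, -72.4]
contact_force: [-0.7, 0.7, 0.5]
gripper_width: 0.0136
```

Call:
{"fn": "apply_moves", "kwargs": {"targets": [[[0, 0, -0.2], [0, 0, 0], 5], [[0, 0, -0.5], [0, 0, 0], 5], [[0, 0, -0.9], [0, 0, 0], 5], [[0, 0, -0.9], [0, 0, 0], 5], [[0, 0, -0.9], [0, 0, 0], 5]]}}

```text
time_s: 5.6
tcp_pos: [0.3787, 0.2763, 0.1581]
eef_rot: [179.6, -0.3, -72.5]
contact_force: [1.2, 0.8, -2.2]
gripper_width: 0.0132
```

Call:
{"fn": "apply_moves", "kwargs": {"targets": [[[0, 0, -0.9], [0, 0, 0], 5], [[0, 0, -0.9], [0, 0, 0], 5], [[0, 0, -0.6], [0, 0, 0], 5], [[0, 0, 0], [0, 0, 0], 5]]}}

```text
time_s: 6.0
tcp_pos: [0.3794, 0.2766, 0.2656]
eef_rot: [-180.0, 0.0, -72.5]
contact_force: [0.3, 0.1, -1.7]
gripper_width: 0.0134
```

```bash
python3 - <<'E'
from h import *
s=r.get_state();print(s['joints'],s['tcp_pos'],s['eef_rot'],s['gripper_width'],s['contact_force'])
c=cap('wrist','w2')
E
```

```text
[ 60.2234  -0.1467 -22.1736   0.0233 -67.9372 -42.6904] [0.3794 0.2766 0.2656] [-179.959     0.0085  -72.4582] 0.013359435753279058 [ 0.303   0.1348 -1.7254]
```

View pics/w2.png

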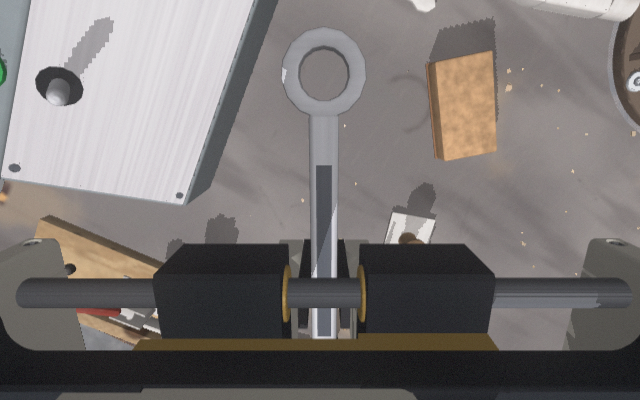

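```bash
python3 - <<'E'
from h import *
c=load('w2'); M=c['mount']
cv2.imwrite('pics/w2e.png',cv2.resize(c['img'][20:125,275:375],None,fx=5.5,fy=5.5,interpolation=cv2.INTER_CUBIC))
def ht(u,v,z):
    d=M[:3,:3]@np.array([(u-c['cx'])/c['fx'],-(v-c['cy'])/c['fy'],-1]); return M[:3,3]+d*(z-M[2,3])/d[2]
for z in (.0073,.0113,.0153): print(ht(323.5,73,z), ht(323.8,118,z), 'diam', ht(282.5,73,z)[1]-ht(365,73,z)[1], ht(323.5,28,z)[0]-ht(323.5,115,z)[0])
# depth
z=c['z_map']; v,u=np.mgrid[0:400,0:640]
P=np.stack([(u-c['cx'])/c['fx']*z,-(v-c['cy'])/c['fy']*z,-z],-1)@M[:3,:3].T+M[:3,3]
for q in [(40,323),(73,290),(73,357),(105,323),(130,314),(150,313),(180,313),(230,324)]: print(q,P[q])
E
```

```text
[0.0898 0.001  0.0073] [0.0714 0.0011 0.0073] diam -0.03473494257635712 0.0341972973290591
[0.0901 0.001  0.0113] [0.0712 0.0011 0.0113] diam -0.035676766492540334 0.0351245432118624
[0.0905 0.001  0.0153] [0.0711 0.0011 0.0153] diam -0.03661859040872355 0.03605178909466569
(40, 323) [0.1034 0.0008 0.013 ]
(73, 290) [ 0.0901 -0.0135  0.0108]
(73, 357) [0.0902 0.0155 0.0123]
(105, 323) [0.0768 0.0007 0.0123]
(130, 314) [ 0.0659 -0.0034  0.0117]
(150, 313) [ 0.0567 -0.004   0.0128]
(180, 313) [ 0.0425 -0.0041  0.0122]
(230, 324) [0.0167 0.0011 0.0127]
```

View pics/w2e.png

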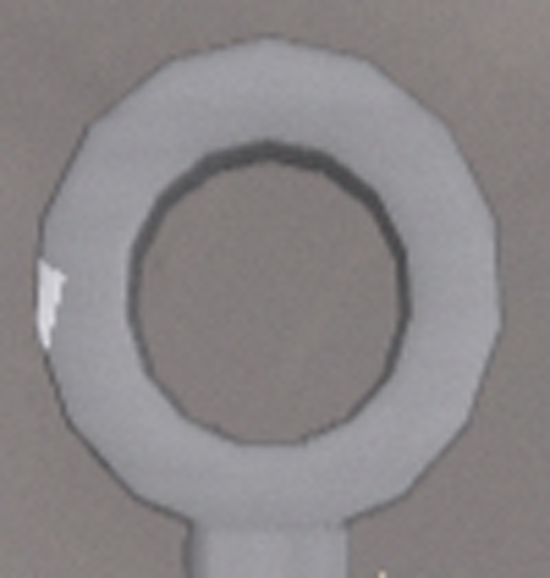

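```bash
cat >> h.py <<'E'
PEG=np.array([.5905,.2523,.1505]); YAW=np.radians(-6.9); TI=np.radians(35)
ex=np.array([np.cos(TI)*np.cos(YAW),np.cos(TI)*np.sin(YAW),np.sin(TI)])
ey=np.array([-np.sin(YAW),np.cos(YAW),0]); en=np.cross(ex,ey)
EYE=np.array([.090,.001,.017])
RT=np.stack([ex,-ey,-en],1); RPY=R.from_matrix(RT).as_euler('xyz',degrees=True)
def goal(h,peg=None,off=(0,0)):
    p=(PEG if peg is None else peg)+h*en+off[0]*ex+off[1]*ey
    return p-RT@EYE
E
python3 - <<'E'
from h import *
print(en,RPY)
for n in ('w2','top0','scene0'): print(n,proj(load(n),np.array([PEG,PEG+.04*en])))
for h in (.08,.05,.03,.01,.005): print(h,goal(h))
g=plan([.42,.245,.27],RPY)
g=plan(goal(.08),RPY,start=g)
E
```

```text
[-0.5694  0.0689  0.8192] [180.  -35.   -6.9]
w2 [[ 60.2429  90.5148]
 [ 56.8322 103.9975]]
top0 [[292.8851 161.7111]
 [290.7381 167.5116]]
scene0 [[283.3974 180.3921]
 [285.8749 171.6124]]
0.08 [0.4622 0.2688 0.1783]
0.05 [0.4793 0.2668 0.1538]
0.03 [0.4907 0.2654 0.1374]
0.01 [0.5021 0.264  0.121 ]
0.005 [0.5049 0.2637 0.1169]
10 rows; dist [ 0.0412 -0.0311  0.0061] rot [ 20.0716  31.0557 -63.4085]
([0.11, -0.07, -0.02], [0.25, 0.39, -0.79])
([0.11, -0.06, -0.01], [0.25, 0.39, -0.79])
([0.12, -0.05, 0.0], [0.25, 0.39, -0.79])
([0.12, -0.04, 0.01], [0.25, 0.39, -0.79])
([0.13, -0.02, 0.02], [0.25, 0.39, -0.79])
([0.13, -0.01, 0.02], [0.25, 0.39, -0.79])
([0.13, 0.01, 0.03], [0.25, 0.39, -0.79])
([0.12, 0.02, 0.04], [0.25, 0.39, -0.79])
([0.12, 0.04, 0.04], [0.25, 0.39, -0.79])
([0.11, 0.05, 0.05], [0.25, 0.39, -0.79])
3 rows; dist [ 0.0422  0.0238 -0.0917] rot [-0. -0. -0.]
([-0.17, -0.24, 0.81], [-0.0, -0.0, -0.0])
([-0.17, -0.24, 0.81], [-0.0, -0.0, -0.0])
([-0.17, -0.24, 0.81], [-0.0, -0.0, -0.0])
```

```bash
python3 - <<'E'
from h import *
c=load('w2'); im=c['img'].copy()
a=cv2.resize(im[60:120,20:110],None,fx=8,fy=8,interpolation=cv2.INTER_CUBIC)
for t in np.linspace(0,.04,5):
    u,v=proj(c,PEG+t*en)[0]; cv2.circle(a,(int((u-20+.5)*8),int((v-60+.5)*8)),3,(0,0,255),-1)
cv2.imwrite('pics/w2p.png',a)
E
```

```text
(no output)
```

View pics/w2p.png

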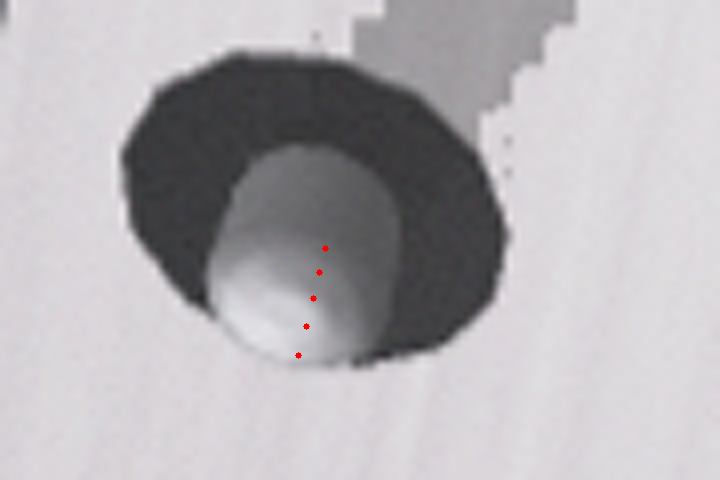

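Call:
{"fn": "apply_moves", "kwargs": {"targets": [[[0.11, -0.07, -0.02], [0.25, 0.39, -0.79], 5], [[0.11, -0.06, -0.01], [0.25, 0.39, -0.79], 5], [[0.12, -0.05, 0], [0.25, 0.39, -0.79], 5], [[0.12, -0.04, 0.01], [0.25, 0.39, -0.79], 5], [[0.13, -0.02, 0.02], [0.25, 0.39, -0.79], 5]]}}

```text
time_s: 6.55
tcp_pos: [0.3986, 0.2575, 0.2627]
eef_rot: [-175.1, -18.0, -40.4]
contact_force: [0.7, -0.6, -1.4]
gripper_width: 0.0137
```

Call:
{"fn": "apply_moves", "kwargs": {"targets": [[[0.13, -0.01, 0.02], [0.25, 0.39, -0.79], 5], [[0.13, 0.01, 0.03], [0.25, 0.39, -0.79], 5], [[0.12, 0.02, 0.04], [0.25, 0.39, -0.79], 5], [[0.12, 0.04, 0.04], [0.25, 0.39, -0.79], 5], [[0.11, 0.05, 0.05], [0.25, 0.39, -0.79], 5]]}}

```text
time_s: 7.05
tcp_pos: [0.417, 0.2397, 0.2593]
eef_rot: [177.7, -35.5, -3.3]
contact_force: [1.3, -0.0, -0.7]
gripper_width: 0.0134
```

```bash
python3 - <<'E'
from h import *
s=r.get_state();print(s['joints'],s['tcp_pos'],s['eef_rot'],s['gripper_width'],s['contact_force'])
plan(goal(.08),RPY)
E
```

```text
[ 73.5352 -10.462  -57.1439  49.447  -49.0724 -23.0219] [0.417  0.2397 0.2593] [177.6681 -35.4822  -3.3423] 0.013403161024753063 [ 1.3441 -0.0074 -0.6733]
3 rows; dist [ 0.0452  0.0291 -0.081 ] rot [ 0.2785 -0.541   2.8951]
([-0.1, -0.29, 0.75], [0.01, -0.02, 0.12])
([-0.1, -0.29, 0.75], [0.01, -0.02, 0.12])
([-0.1, -0.29, 0.75], [0.01, -0.02, 0.12])
```

```bash
python3 - <<'E'
from h import *
g=plan([.45,.262,.25],RPY,n=2)
plan(goal(.08),RPY,start=g,n=3)
E
```

```text
2 rows; dist [ 0.033   0.0223 -0.0093] rot [ 0.2785 -0.541   2.8951]
([0.25, -0.32, 0.31], [0.02, -0.03, 0.18])
([0.25, -0.32, 0.31], [0.02, -0.03, 0.18])
3 rows; dist [ 0.0122  0.0068 -0.0717] rot [-0. -0. -0.]
([-0.27, -0.07, 0.54], [-0.0, -0.0, -0.0])
([-0.27, -0.07, 0.54], [-0.0, -0.0, -0.0])
([-0.27, -0.07, 0.54], [-0.0, -0.0, -0.0])
```

Call:
{"fn": "apply_moves", "kwargs": {"targets": [[[0.25, -0.32, 0.31], [0.02, -0.03, 0.18], 5], [[0.25, -0.32, 0.31], [0.02, -0.03, 0.18], 5], [[0, 0, 0], [0, 0, 0], 5]]}}

```text
time_s: 7.35
tcp_pos: [0.4477, 0.2578, 0.2442]
eef_rot: [179.5, -34.9, -6.2]
contact_force: [0.5, -0.8, -0.3]
gripper_width: 0.013
```

```bash
python3 - <<'E'
from h import *
s=r.get_state();print(s['joints'],s['tcp_pos'],s['eef_rot'],s['gripper_width'],s['contact_force'])
plan(goal(.08),RPY,n=3)
E
```

```text
[ 67.2119  -5.7431 -55.885   53.5323 -43.237  -24.9905] [0.4477 0.2578 0.2442] [179.4871 -34.8937  -6.2387] 0.013031912849225231 [ 0.4849 -0.7629 -0.2894]
3 rows; dist [ 0.0145  0.0111 -0.0659] rot [0.1341 0.1039 0.5425]
([-0.22, -0.11, 0.51], [0.01, 0.0, 0.02])
([-0.22, -0.11, 0.51], [0.01, 0.0, 0.02])
([-0.23, -0.11, 0.51], [0.01, 0.0, 0.02])
```

Call:
{"fn": "apply_moves", "kwargs": {"targets": [[[-0.12, -0.11, 0.48], [0.01, 0, 0.02], 5]]}}

```text
time_s: 7.45
tcp_pos: [0.455, 0.2613, 0.226]
eef_rot: [179.8, -34.9, -6.5]
contact_force: [0.5, 0.9, -2.1]
gripper_width: 0.0134
```

```bash
python3 - <<'E'
from h import *
s=r.get_state();print(s['joints'],s['tcp_pos'],s['eef_rot'])
cap('wrist','w3')
plan(goal(.08),RPY,n=2)
E
```

```text
[ 64.3467  -3.7929 -57.4479  58.0576 -39.6769 -28.1459] [0.455  0.2613 0.226 ] [179.7609 -34.9027  -6.4712]
2 rows; dist [ 0.0078  0.0081 -0.0433] rot [0.1672 0.2823 0.5101]
([-0.24, -0.12, 0.49], [0.01, 0.02, 0.03])
([-0.24, -0.11, 0.49], [0.01, 0.02, 0.03])
```

View pics/w3.png

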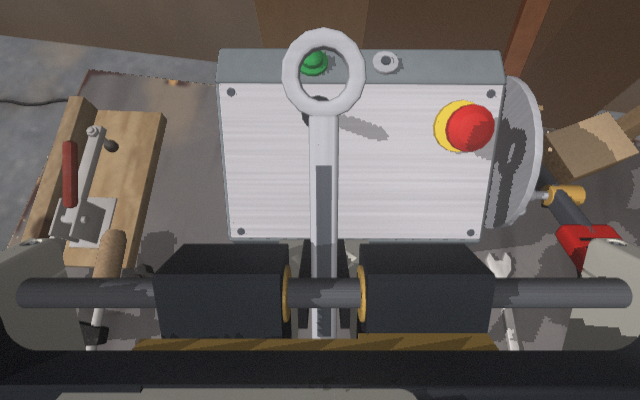

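```bash
cat > fk.py <<'E'
import numpy as np
from scipy.spatial.transform import Rotation as R
from scipy.optimize import least_squares
S=[([-56.0876,20.591,.6343,-.02,-70.1353,-16.5082],[.2018,-.6437,.2426],[179.9064,-.0081,-162.6026]),
([61.5179,.6312,-25.9196,-.7844,-63.1712,-42.6339],[.3659,.2815,.2298],[179.7277,.7031,-71.47]),
([60.2234,-.1467,-22.1736,.0233,-67.9372,-42.6904],[.3794,.2766,.2656],[-179.959,.0085,-72.4582]),
([73.5352,-10.462,-57.1439,49.447,-49.0724,-23.0219],[.417,.2397,.2593],[177.6681,-35.4822,-3.3423]),
([67.2119,-5.7431,-55.885,53.5323,-43.237,-24.9905],[.4477,.2578,.2442],[179.4871,-34.8937,-6.2387]),
([64.3467,-3.7929,-57.4479,58.0576,-39.6769,-28.1459],[.455,.2613,.226],[179.7609,-34.9027,-6.4712])]
E1=lambda ax,a:R.from_euler(ax,a,degrees=True).as_matrix()
def rot(q,s4,s6):
    R1=E1('z',q[0]);R2=R1@E1('y',q[1]);R3=R2@E1('y',-q[2]);R4=R3@E1('x',s4*q[3]);R5=R4@E1('y',-q[4]);R6=R5@E1('x',s6*q[5])
    return R1,R2,R3,R4,R5,R6
def fk(q,P,s4,s6,RF):
    R1,R2,R3,R4,R5,R6=rot(q,s4,s6)
    p=R1@[P[0],P[1],P[2]]+R2@[0,0,P[3]]+R3@[P[4],0,P[5]]+R4@[0,P[6],P[8]]+R5@[P[7],P[9],0]
    return p,R6@RF
if __name__=='__main__':
  for s4 in(1,-1):
   for s6 in(1,-1):
    RF=[rot(q,s4,s6)[5].T@R.from_euler('xyz',e,degrees=True).as_matrix() for q,_,e in S]
    m=R.from_matrix(RF).mean(); err=[(m.inv()*R.from_matrix(x)).magnitude()*57.3 for x in RF]
    print(s4,s6,np.round(err,2),m.as_matrix().round(2).tolist())
    res=least_squares(lambda P:np.concatenate([fk(q,P,s4,s6,np.eye(3))[0]-p for q,p,_ in S]+[.002*(P-[.1,-.19,.35,.35,.35,.05,0,.2,0,0])]),[.1,-.19,.35,.35,.35,.05,0,.2,0,0])
    print(res.x.round(4), abs(res.fun).max())
E
python3 fk.py
```

```text
1 1 [41.77 78.63 77.34 51.25 57.43 62.11] [[-0.62, 0.09, 0.78], [-0.74, 0.26, -0.62], [-0.26, -0.96, -0.09]]
[ 0.0843 -0.438  -0.6008  0.6198  0.3913  0.2269  0.1233 -0.4433 -0.2801
  0.1233] 0.022999822927047414
1 -1 [52.98 54.39 52.91 46.4  54.13 63.44] [[-0.58, 0.06, 0.81], [-0.64, -0.65, -0.42], [0.5, -0.76, 0.41]]
[ 0.0843 -0.438  -0.6008  0.6198  0.3913  0.2269  0.1233 -0.4433 -0.2801
  0.1233] 0.022999822927047414
-1 1 [26.19 26.06 26.17 13.17  9.23  2.92] [[0.0, -0.0, 1.0], [-0.51, 0.86, 0.0], [-0.86, -0.51, -0.0]]
[ 1.000e-04 -1.000e-04  1.988e-01  6.018e-01  4.634e-01 -2.000e-04
 -9.590e-02  3.615e-01  4.000e-04 -9.590e-02] 0.0005035463460345209
-1 -1 [0. 0. 0. 0. 0. 0.] [[0.0, -0.0, 1.0], [-1.0, 0.0, 0.0], [-0.0, -1.0, -0.0]]
[ 1.000e-04 -1.000e-04  1.988e-01  6.018e-01  4.634e-01 -2.000e-04
 -9.590e-02  3.615e-01  4.000e-04 -9.590e-02] 0.0005035463460345209
```

```bash
cat >> fk.py <<'E'
PP=np.array([0,0,.199,.602,.4634,0,-.0959,.3615,0,-.0959]); RFm=np.array([[0,0,1.],[-1,0,0],[0,-1,0]])
LO=np.array([-176.03,-82.01,-58.28,-173.87,-174.79,-173.66]);HI=np.array([176.03,121.73,71.71,95.51,-.11,173.66])
def ik(p,Rm,seeds=None,lim=True):
    out=[]
    seeds=seeds if seeds is not None else [[64,-4,-50,58,-40,-28],[40,0,-30,0,-60,-40],[20,0,-40,-60,-60,40],[64,-30,-30,58,-60,-28]]
    for s in seeds:
        def f(q):
            a,B=fk(q,PP,-1,-1,RFm); return np.r_[(a-p)*10,(R.from_matrix(Rm.T@B)).as_rotvec()*3]
        lo,hi=(LO+.3,HI-.3) if lim else (-360*np.ones(6),360*np.ones(6))
        z=least_squares(f,np.clip(s,lo+.01,hi-.01),bounds=(lo,hi),x_scale=50)
        out.append((np.abs(z.fun).max(),z.x))
    return sorted(out,key=lambda t:t[0])
E
python3 - <<'E'
from h import *
from fk import ik
for h in (.08,.045,.005):
    for lim in(True,False):
        for e,q in ik(goal(h),RT,lim=lim): print(h,lim,round(e,4),q.round(1))
# half turn alternative
RT2=RT@np.diag([-1,-1,1.])
print('flip'); 
for e,q in ik(goal(.005),RT2,lim=True): print(round(e,4),q.round(1))
E
```

```text
0.08 True 0.0944 [ 61.    1.7 -58.   62.8 -35.5 -32.7]
0.08 True 0.0944 [ 61.    1.7 -58.   62.8 -35.5 -32.7]
0.08 True 0.0944 [ 61.    1.7 -58.   62.8 -35.5 -32.7]
0.08 True 0.0944 [ 61.    1.7 -58.   62.8 -35.5 -32.7]
0.08 False 0.0 [ 57.    0.9 -61.7  73.4 -32.5 -39.6]
0.08 False 0.0 [ 57.    0.9 -61.7  73.4 -32.5 -39.6]
0.08 False 0.0 [ 57.    0.9 -61.7  73.4 -32.5 -39.6]
0.08 False 0.0 [ 57.    0.9 -61.7  73.4 -32.5 -39.6]
0.045 True 0.1394 [ 55.3   5.6 -58.   69.3 -31.7 -35.3]
0.045 True 0.1394 [ 55.3   5.6 -58.   69.3 -31.7 -35.3]
0.045 True 0.1394 [ 55.3   5.6 -58.   69.3 -31.7 -35.3]
0.045 True 0.1394 [ 55.3   5.6 -58.   69.3 -31.7 -35.3]
0.045 False 0.0 [ 46.6   4.4 -62.9  89.8 -27.5 -47.7]
0.045 False 0.0 [ 46.6   4.4 -62.9  89.8 -27.5 -47.7]
0.045 False 0.0 [ 46.6   4.4 -62.9  89.8 -27.5 -47.7]
0.045 False 0.0 [ 46.6   4.4 -62.9  89.8 -27.5 -47.7]
0.005 True 0.1677 [ 47.8  10.  -58.   80.6 -27.8 -40.9]
0.005 True 0.1677 [ 47.8  10.  -58.   80.6 -27.8 -40.9]
0.005 True 0.1677 [ 47.8  10.  -58.   80.6 -27.8 -40.9]
0.005 True 0.1677 [ 47.8  10.  -58.   80.6 -27.8 -40.9]
0.005 False 0.0 [ 34.6   8.7 -62.5 110.6 -24.  -58.3]
0.005 False 0.0 [ 34.6   8.7 -62.5 110.6 -24.  -58.3]
0.005 False 0.0 [ 34.6   8.7 -62.5 110.6 -24.  -58.3]
0.005 False 0.0 [ 34.6   8.7 -62.5 110.6 -24.  -58.3]
flip
0.4108 [   6.5    6.7  -48.  -173.6   -0.4   72.6]
0.8051 [  51.9    8.5  -45.9   34.8  -27.6 -173.4]
0.8051 [  51.9    8.5  -45.9   34.8  -27.6 -173.4]
0.8051 [  51.9    8.5  -45.9   34.8  -27.6 -173.4]
```

```bash
python3 - <<'E'
from h import *
from fk import ik
# tool orientation: spanner frame x'=cos f ex + sin f ey dirs ; tool = spanner frame(y,z flipped) rotated by alpha about its y
def pose(h,f,al,flip=False):
    x=np.cos(f)*ex+np.sin(f)*ey; n=en; Rs=np.stack([x,-np.cross(n,x),-n],1)  # tool axes if al=0
    grip=PEG+h*n-.088*x           # spanner mid plane at grip
    Rm=Rs@R.from_euler('y',al).as_matrix()
    if flip: Rm=Rm@np.diag([-1,-1,1.])
    return grip-Rm@np.array([0,0,.016]),Rm
for flip in (False,True):
  for al in (-20,-10,0,10,20,30):
    row=[]
    for f in (-40,-20,0,20,40):
        e=[ik(*pose(h,np.radians(f),np.radians(al),flip))[0] for h in(.055,.01)]
        row.append('%.3f/%.3f j3 %.0f'%(e[0][0],e[1][0],e[1][1][2]))
    p,Rm=pose(.01,0,np.radians(al)); print(flip,al,'tool z',Rm[:,2].round(2),row,flush=True)
E
```

```text
False -20 tool z [ 0.26 -0.03 -0.97] ['0.000/0.000 j3 -48', '0.000/0.000 j3 -42', '0.000/0.000 j3 -41', '0.000/0.000 j3 -41', '0.000/0.000 j3 -43']
False -10 tool z [ 0.42 -0.05 -0.91] ['0.000/0.000 j3 -56', '0.000/0.000 j3 -56', '0.000/0.000 j3 -56', '0.000/0.000 j3 -56', '0.000/0.000 j3 -56']
False 0 tool z [ 0.57 -0.07 -0.82] ['0.000/0.000 j3 -57', '0.052/0.090 j3 -58', '0.127/0.164 j3 -58', '0.226/0.286 j3 -58', '0.248/0.319 j3 -58']
False 10 tool z [ 0.7  -0.08 -0.71] ['0.000/0.000 j3 -57', '0.180/0.203 j3 -58', '0.314/0.342 j3 -58', '0.545/0.566 j3 -58', '0.618/0.675 j3 -58']
False 20 tool z [ 0.81 -0.1  -0.57] ['0.000/0.000 j3 -56', '0.271/0.283 j3 -58', '0.525/0.531 j3 -58', '0.798/0.773 j3 -58', '0.983/1.003 j3 -58']
False 30 tool z [ 0.9  -0.11 -0.42] ['0.000/0.000 j3 -54', '0.317/0.316 j3 -58', '0.724/0.715 j3 -58', '0.938/0.909 j3 -36', '0.660/0.666 j3 -37']
True -20 tool z [ 0.26 -0.03 -0.97] ['0.000/0.000 j3 -48', '0.000/0.000 j3 -42', '0.000/0.000 j3 -41', '0.000/0.000 j3 -41', '0.000/0.000 j3 -43']
True -10 tool z [ 0.42 -0.05 -0.91] ['0.000/0.000 j3 -56', '0.000/0.000 j3 -56', '0.342/0.377 j3 -44', '0.036/0.112 j3 -52', '0.000/0.000 j3 -56']
True 0 tool z [ 0.57 -0.07 -0.82] ['0.000/0.000 j3 -57', '0.052/0.090 j3 -58', '0.454/0.411 j3 -48', '0.304/0.287 j3 -49', '0.248/0.225 j3 -50']
True 10 tool z [ 0.7  -0.08 -0.71] ['0.000/0.000 j3 -57', '0.180/0.203 j3 -58', '0.490/0.478 j3 -45', '0.239/0.293 j3 -45', '0.008/0.043 j3 -45']
True 20 tool z [ 0.81 -0.1  -0.57] ['0.000/0.000 j3 -56', '0.271/0.283 j3 -58', '0.567/0.572 j3 -58', '0.249/0.388 j3 -41', '0.000/0.000 j3 -54']
True 30 tool z [ 0.9  -0.11 -0.42] ['0.000/0.000 j3 -54', '0.317/0.316 j3 -58', '0.673/0.645 j3 -58', '0.361/0.408 j3 -58', '0.000/0.047 j3 -58']
```

```bash
cat >> h.py <<'E'
RP2=np.array([180,-23,-6.9]); RM=R.from_euler('xyz',RP2,degrees=True).as_matrix()
def goal2(h,peg=PEG,off=(0,0)): return peg+h*en+off[0]*ex+off[1]*ey-RM@EYE
E
python3 - <<'E'
from h import *
from fk import ik
for h in(.1,.07,.04,.015): print(h,goal2(h),[ (round(e,3),q.round(1)) for e,q in ik(goal2(h),RM)[:1]])
g=plan(goal2(.07),RP2)
E
```

```text
0.1 [0.4448 0.2709 0.2129] [(np.float64(0.0), array([ 65.8,  -1.3, -46.6,  33.5, -42.6,  -7.3]))]
0.07 [0.4619 0.2689 0.1883] [(np.float64(0.0), array([ 62.5,   1.4, -48.3,  36.8, -37.7,  -8.4]))]
0.04 [0.479  0.2668 0.1637] [(np.float64(0.0), array([ 59. ,   4.3, -50.1,  41.2, -32.8, -10.5]))]
0.015 [0.4932 0.2651 0.1433] [(np.float64(0.0), array([ 55.7,   6.7, -51.5,  46.2, -28.7, -13.1]))]
2 rows; dist [ 0.0075  0.0081 -0.0333] rot [  0.22   -11.7176   0.4907]
([-0.17, -0.12, 0.39], [0.01, -0.73, 0.03])
([-0.13, -0.11, 0.4], [0.01, -0.73, 0.03])
```

```bash
sed -i 's/RP2=np.array(\[180,-23/RP2=np.array([180,-26/' h.py
python3 - <<'E'
from h import *
from fk import ik
for h in(.07,.04,.015): print(h,goal2(h),[ (round(e,3),q.round(1)) for e,q in ik(goal2(h),RM)[:1]])
g=plan(goal2(.07),RP2)
E
```

```text
0.07 [0.4631 0.2687 0.1837] [(np.float64(0.0), array([ 62.1,   1.2, -52.4,  45.2, -35.2, -16.2]))]
0.04 [0.4801 0.2667 0.1591] [(np.float64(0.0), array([ 57.4,   4.1, -54.3,  51.9, -30.1, -19.7]))]
0.015 [0.4944 0.2649 0.1386] [(np.float64(0.0), array([ 52.8,   6.5, -55.8,  59.7, -26. , -23.9]))]
2 rows; dist [ 0.0087  0.008  -0.038 ] rot [ 0.2069 -8.7176  0.4959]
([-0.19, -0.12, 0.44], [0.01, -0.54, 0.03])
([-0.16, -0.11, 0.46], [0.01, -0.54, 0.03])
```

Call:
{"fn": "apply_moves", "kwargs": {"targets": [[[-0.1, -0.12, 0.1], [0.01, -0.54, 0.03], 5], [[-0.16, -0.11, 0.4], [0.01, -0.54, 0.03], 5], [[-0.09, 0, 0.35], [0, 0, 0], 5]]}}

```text
time_s: 7.8
tcp_pos: [0.4579, 0.2657, 0.1812]
eef_rot: [179.6, -25.6, -6.8]
contact_force: [-0.2, 0.9, -1.9]
gripper_width: 0.0136
```

```bash
python3 - <<'E'
from h import *
s=r.get_state();print(s['joints'],s['tcp_pos'],s['eef_rot'],s['gripper_width'],s['contact_force'])
c=cap('wrist','w4')
cv2.imwrite('pics/w4e.png',cv2.resize(c['img'][10:130,260:400],None,fx=5,fy=5,interpolation=cv2.INTER_CUBIC))
print('peg pred',proj(c,np.array([PEG,PEG+.04*en])), 'eye pred',proj(c,s['tcp_pos']+R.from_euler('xyz',s['eef_rot'],degrees=True).as_matrix()@(EYE-[0,0,.005])))
plan(goal2(.07),RP2)
E
```

```text
[ 62.6367   1.0517 -52.4771  44.1146 -35.7356 -15.7823] [0.4579 0.2657 0.1812] [179.6148 -25.5753  -6.8031] 0.013573881536659432 [-0.2262  0.9213 -1.8643]
peg pred [[317.7466  52.6631]
 [317.0251  55.1548]] eye pred [[324.319   70.3327]]
1 rows; dist [0.006  0.0045 0.005 ] rot [0.5289 0.4158 0.2063]
([0.18, -0.13, -0.06], [0.07, 0.05, 0.03])
```

View pics/w4e.png

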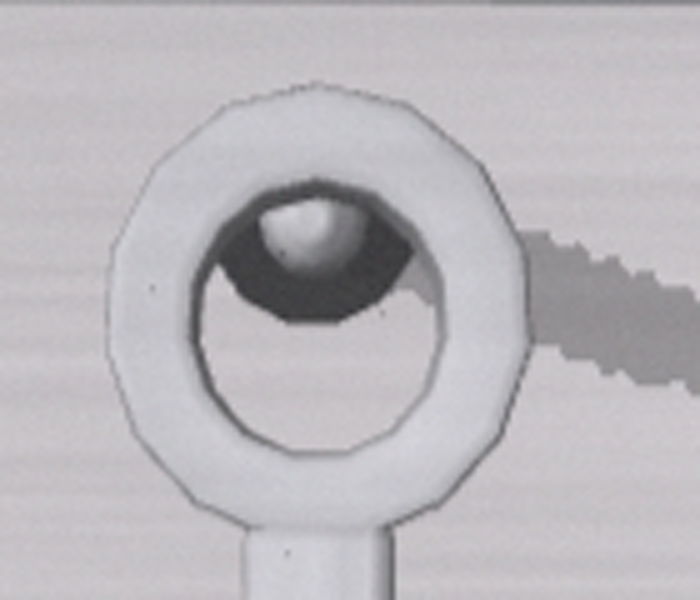

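```bash
sed -i 's/^PEG=.*;/PEG=np.array([.5907,.2495,.1505]);YAW=np.radians(-6.9);/;s/YAW=np.radians(-6.9); YAW/YAW/' h.py; grep -n PEG= h.py
python3 - <<'E'
from h import *
print(PEG,TI)
g=plan(goal2(.06),RP2,n=2)
g=plan(goal2(.035),RP2,start=g,n=2)
E
```

```text
38:PEG=np.array([.5907,.2495,.1505]);YAW=np.radians(-6.9); TI=np.radians(35)
[0.5907 0.2495 0.1505] 0.6108652381980153
2 rows; dist [ 0.0119  0.001  -0.0032] rot [0.5289 0.4158 0.2063]
([0.11, -0.03, 0.1], [0.03, 0.03, 0.01])
([0.11, -0.03, 0.1], [0.03, 0.03, 0.01])
2 rows; dist [ 0.0142 -0.0017 -0.0205] rot [0. 0. 0.]
([0.05, 0.0, 0.31], [0.0, 0.0, 0.0])
([0.05, 0.0, 0.31], [0.0, 0.0, 0.0])
```

Call:
{"fn": "apply_moves", "kwargs": {"targets": [[[0.11, -0.03, 0.1], [0.03, 0.03, 0.01], 5], [[0.11, -0.03, 0.1], [0.03, 0.03, 0.01], 5], [[0, 0, 0], [0, 0, 0], 5]]}}

```text
time_s: 8.15
tcp_pos: [0.4683, 0.2636, 0.1742]
eef_rot: [179.7, -26.1, -6.7]
contact_force: [-0.1, -0.7, -1.9]
gripper_width: 0.0132
```

```bash
python3 - <<'E'
from h import *
s=r.get_state();print(s['joints'],s['tcp_pos'],s['eef_rot'],s['gripper_width'],s['contact_force'])
c=cap('wrist','w5')
cv2.imwrite('pics/w5e.png',cv2.resize(c['img'][10:130,260:400],None,fx=5,fy=5,interpolation=cv2.INTER_CUBIC))
print('peg pred',(proj(c,np.array([PEG,PEG+.04*en]))-[260,10])*5)
plan(goal2(.06),RP2,n=1)
plan(goal2(.035),RP2,n=3)
E
```

```text
[ 60.3201   2.0249 -53.4226  47.5381 -33.4621 -17.1871] [0.4683 0.2636 0.1742] [179.6782 -26.0738  -6.6783] 0.013207593764922487 [-0.1143 -0.7219 -1.9472]
peg pred [[306.3125 261.1834]
 [305.4443 280.9336]]
1 rows; dist [0.0008 0.0018 0.0012] rot [ 0.2284 -0.0693  0.1844]
([0.03, -0.05, -0.02], [0.03, -0.01, 0.02])
3 rows; dist [ 0.015   0.     -0.0193] rot [ 0.2284 -0.0693  0.1844]
([0.04, -0.02, 0.2], [0.01, -0.0, 0.01])
([0.04, -0.02, 0.2], [0.01, -0.0, 0.01])
([0.04, -0.02, 0.2], [0.01, -0.0, 0.01])
```

View pics/w5e.png

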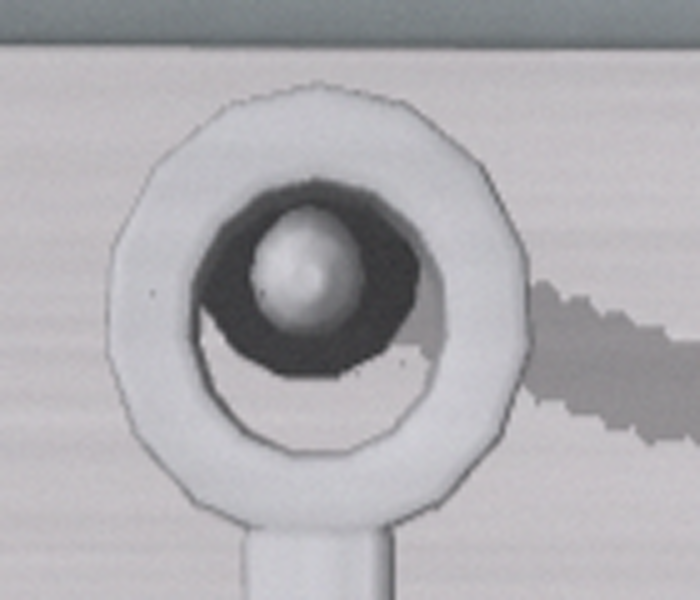

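The peg tip is visible inside the eye at crop (307,270), as predicted. Next I descend along the peg.

Call:
{"fn": "apply_moves", "kwargs": {"targets": [[[0.05, -0.03, 0.2], [0.01, 0, 0.01], 5], [[0.05, -0.02, 0.2], [0.01, 0, 0.01], 5], [[0.05, -0.02, 0.2], [0.01, 0, 0.01], 5], [[0, 0, 0], [0, 0, 0], 5]]}}

```text
time_s: 8.6
tcp_pos: [0.4849, 0.2646, 0.1574]
eef_rot: [-179.8, -26.2, -7.0]
contact_force: [-0.0, -0.1, -1.5]
gripper_width: 0.013
```

```bash
cat > st.py <<'E'
from h import *
s=r.get_state();print(s['time_s'],s['joints'],s['tcp_pos'],s['eef_rot'],s['gripper_width'],s['contact_force'],s['moment'])
Rw=R.from_euler('xyz',s['eef_rot'],degrees=True).as_matrix()
e=s['tcp_pos']+Rw@EYE-PEG; print('eye in peg',e@ex,e@ey,e@en)
E
python3 - <<'E'
from st import *
c=cap('wrist','w6')
cv2.imwrite('pics/w6e.png',cv2.resize(c['img'][10:130,260:400],None,fx=5,fy=5,interpolation=cv2.INTER_CUBIC))
plan(goal2(.016),RP2,n=3)
E
```

```text
8.6 [ 56.1497   4.2923 -54.6545  53.6582 -29.1623 -20.3591] [0.4849 0.2646 0.1574] [-179.7803  -26.2259   -6.9925] 0.013040766098334159 [-0.0223 -0.1443 -1.5213] [ 0.0457  1.8595 -0.0212]
eye in peg 0.0028020629424740143 0.0011656916098131815 0.03635905923239161
3 rows; dist [ 0.0091 -0.0024 -0.0184] rot [-0.1911 -0.2447 -0.0972]
([0.0, 0.01, 0.17], [-0.01, -0.01, -0.0])
([0.0, 0.01, 0.17], [-0.01, -0.01, -0.0])
([0.0, 0.01, 0.17], [-0.01, -0.01, -0.0])
```

View pics/w6e.png

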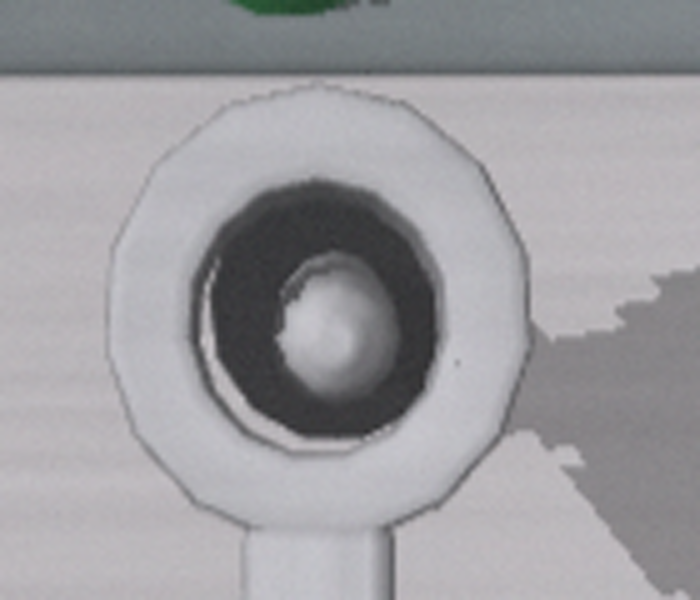

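Call:
{"fn": "apply_moves", "kwargs": {"targets": [[[0, 0.01, 0.17], [0, -0.01, 0], 5], [[-0.01, 0.01, 0.17], [0, -0.01, 0], 5], [[-0.01, 0.01, 0.17], [0, 0, 0], 5], [[0, 0, 0.05], [0, 0, 0], 5]]}}

```text
time_s: 9.05
tcp_pos: [0.4942, 0.2633, 0.1402]
eef_rot: [-179.6, -26.3, -7.0]
contact_force: [0.2, -0.7, -1.2]
gripper_width: 0.0134
```

```bash
python3 - <<'E'
from st import *
plan(goal2(.010),RP2,n=1)
E
```

```text
9.05 [ 52.1885   6.0516 -56.3444  60.9671 -25.5019 -24.6623] [0.4942 0.2633 0.1402] [-179.5675  -26.2755   -7.0271] 0.013356973139384044 [ 0.1969 -0.6678 -1.2323] [ 0.0326  1.8408 -0.033 ]
eye in peg 0.0006155276598719563 0.00104505407904028 0.017010606382070543
1 rows; dist [ 0.0032 -0.0015 -0.0057] rot [-0.3765 -0.276  -0.113 ]
([0.01, 0.03, 0.16], [-0.05, -0.03, -0.01])
```

Call:
{"fn": "apply_moves", "kwargs": {"targets": [[[0.01, 0.02, 0.1], [-0.04, -0.04, 0], 5], [[0.01, 0.02, 0.1], [-0.02, -0.02, 0], 5], [[0, 0, 0], [0, 0, 0], 5]]}}

```text
time_s: 9.35
tcp_pos: [0.4987, 0.2614, 0.1343]
eef_rot: [180.0, -25.8, -7.0]
contact_force: [0.2, 0.1, -1.7]
gripper_width: 0.0134
```

```bash
python3 - <<'E'
from st import *
c=cap('scene','s7')
cv2.imwrite('pics/s7e.png',cv2.resize(c['img'][140:270,230:400],None,fx=4.5,fy=4.5,interpolation=cv2.INTER_CUBIC))
c=cap('wrist','w7')
cv2.imwrite('pics/w7e.png',cv2.resize(c['img'][10:130,260:400],None,fx=5,fy=5,interpolation=cv2.INTER_CUBIC))
E
```

```text
9.35 [ 51.4906   6.9697 -55.9951  60.9237 -25.1858 -24.2246] [0.4987 0.2614 0.1343] [179.9755 -25.8352  -7.0429] 0.013449466016841981 [ 0.2195  0.0965 -1.7179] [ 0.0937  1.8933 -0.0269]
eye in peg 0.0008317301327003198 -0.0004951578145717487 0.008782540919280468
```

View pics/s7e.png

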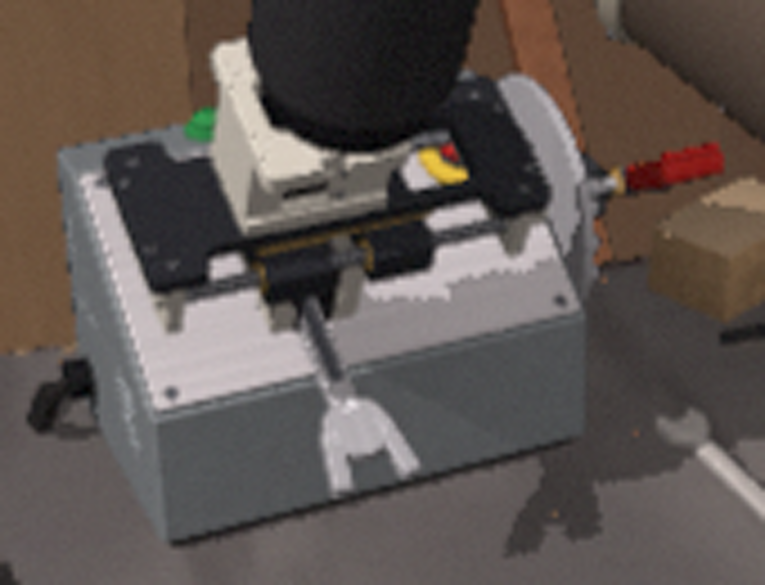

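View pics/w7e.png

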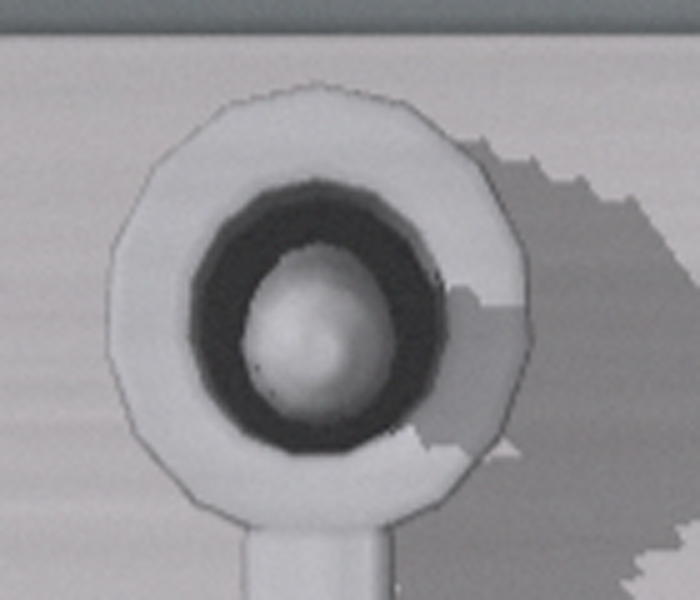

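Call:
{"fn": "apply_moves", "kwargs": {"targets": [[[0, 0, 0], [0, 0, 0], 18], [[0, 0, 0], [0, 0, 0], 25], [[0, 0, 0], [0, 0, 0], 40], [[0, 0, 0], [0, 0, 0], 40], [[0, 0, 0], [0, 0, 0], 40]]}}

```text
time_s: 9.95
tcp_pos: [0.4991, 0.2624, 0.136]
eef_rot: [-179.9, -26.0, -7.1]
contact_force: [-0.0, 0.2, 0.3]
gripper_width: 0.0391
```

```bash
python3 - <<'E'
from st import *
c=cap('scene','s8')
cv2.imwrite('pics/s8e.png',cv2.resize(c['img'][140:270,230:400],None,fx=4.5,fy=4.5,interpolation=cv2.INTER_CUBIC))
c=cap('wrist','w8')
E
```

```text
9.95 [ 51.555    6.8533 -55.9129  60.9125 -25.2367 -24.2062] [0.4991 0.2624 0.136 ] [-179.8885  -25.9554   -7.0516] 0.0390549069648116 [-0.0055  0.2209  0.2532] [0.0612 1.5702 0.0185]
eye in peg 0.0021429021398457954 0.0006353203110967356 0.010187963660076403
```

View pics/s8e.png

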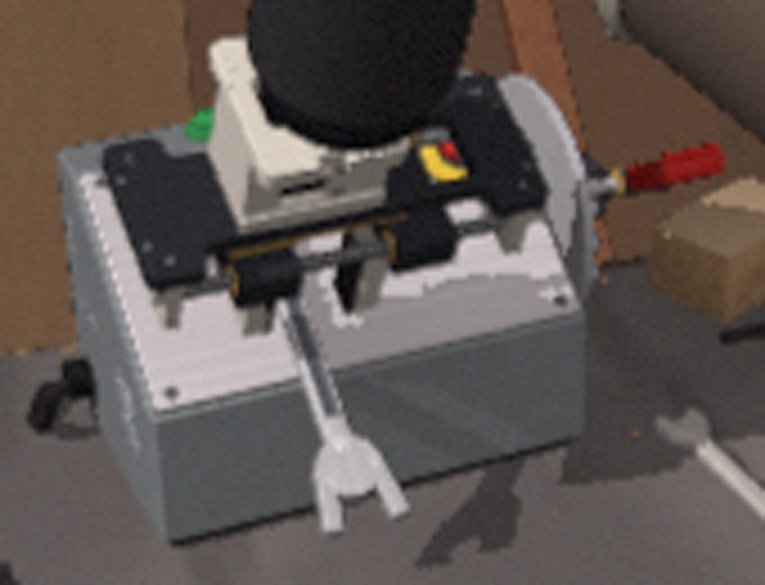

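View pics/w8.png

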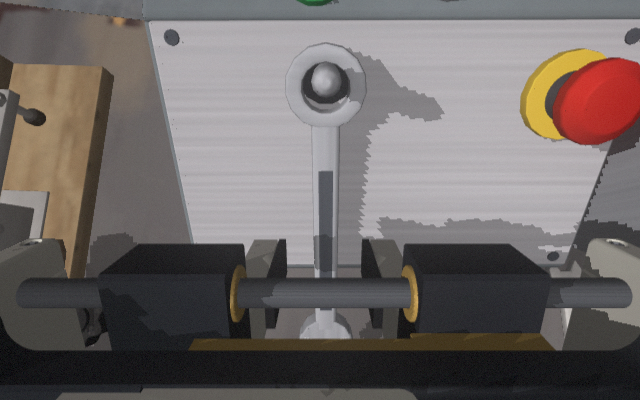

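Call:
{"fn": "apply_moves", "kwargs": {"targets": [[[0, 0, -0.3], [0, 0, 0], 40], [[0, 0, -0.6], [0, 0, 0], 40], [[0, 0, -0.8], [0, 0, 0], 40], [[0, 0, -0.8], [0, 0, 0], 40], [[0, 0, -0.5], [0, 0, 0], 40]]}}

```text
time_s: 10.55
tcp_pos: [0.4443, 0.266, 0.2429]
eef_rot: [179.6, -25.5, -7.0]
contact_force: [0.2, 0.4, 0.9]
gripper_width: 0.0399
```

```bash
python3 - <<'E'
from st import *
c=cap('wrist','w9')
c=cap('scene','s9')
cv2.imwrite('pics/s9e.png',cv2.resize(c['img'][140:270,230:400],None,fx=4.5,fy=4.5,interpolation=cv2.INTER_CUBIC))
E
```

```text
10.55 [ 67.3241  -3.83   -46.1072  35.071  -46.4941  -8.7095] [0.4443 0.266  0.2429] [179.6291 -25.5306  -7.0257] 0.03991339330284052 [0.178  0.4215 0.8861] [0.2507 1.4244 0.0788]
eye in peg 0.018341498928558162 -0.002548536290142067 0.12864621327475118
```

View pics/w9.png

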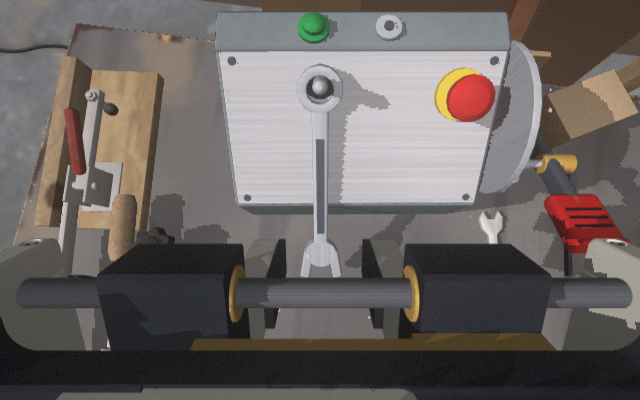

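View pics/s9e.png

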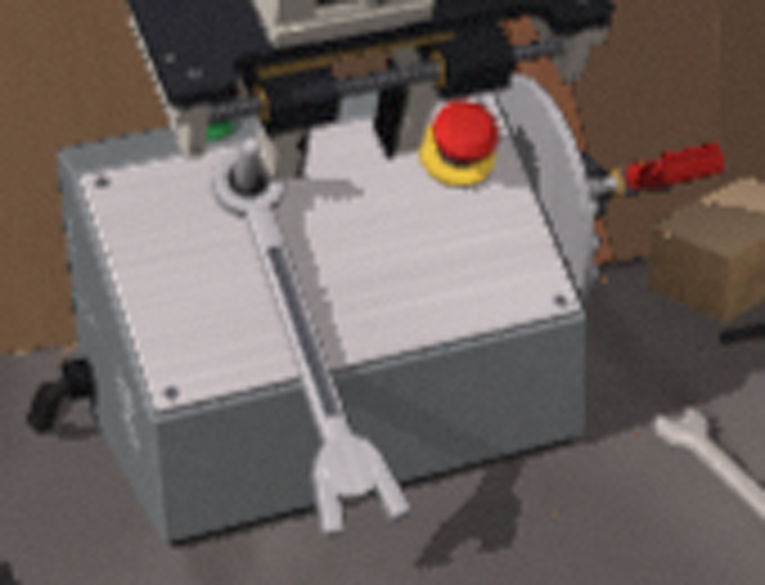

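```bash
python3 - <<'E'
from h import *
c=load('w9'); W=cloud(c)
for u,v in [(320,70),(302,88),(340,88),(320,108),(320,130),(313,170),(320,215)]:
    a=W[v-1:v+2,u-1:u+2].reshape(-1,3).mean(0)-PEG; print((u,v),a@ex,a@ey,a@en)
for u,v in [(280,100),(380,130),(280,180)]:
    a=W[v-3:v+4,u-3:u+4].reshape(-1,3).mean(0)-PEG; print('face',(u,v),a@en)
for n in('w9','top0','scene0'):
    c=load(n);W=cloud(c); b,g,r_=[c['img'][...,i].astype(int) for i in range(3)]
    m=(r_>120)&(g<70)&(b<70)&(W[...,1]<.115)&(W[...,1]>.03)&(W[...,2]>.12)&(W[...,0]<.5)
    P=W[m]; print(n,m.sum(),P.mean(0),np.percentile(P,2,axis=0),np.percentile(P,98,axis=0))
    hx=np.array([np.cos(YAW),np.sin(YAW),0]); d=P-PEG; print('  rel peg: x',np.percentile(d@hx,[3,50,97]),'y',np.percentile(d@ey,[3,50,97]))
E
```

```text
(320, 70) 0.010135197598942942 -0.00041856802091705267 0.012127067909272348
(302, 88) -0.0032374533398011242 0.014042156706441055 0.011818798992553352
(340, 88) -0.0033459660077710183 -0.01632167700536304 0.011653220428548784
(320, 108) -0.01895390137069903 -0.0002251439843035313 0.011521665428078403
(320, 130) -0.03728288013142767 -0.00010300416276349962 0.010920363006047406
(313, 170) -0.07512719956757465 0.006543309411859789 0.006113983482923242
(320, 215) -0.1198954904366987 0.0004497298305494309 0.009599458107822511
face (280, 100) -0.0006865710898449215
face (380, 130) -0.0007508512216477424
face (280, 180) nan
w9 1946 [0.4541 0.0827 0.1754] [0.4337 0.0629 0.1636] [0.4708 0.0976 0.1865]
  rel peg: x [-0.1355 -0.1137 -0.0995] y [-0.2006 -0.1806 -0.1688]
top0 253 [0.4486 0.082  0.1785] [0.4294 0.0649 0.1661] [0.4705 0.0982 0.1905]
  rel peg: x [-0.1392 -0.1219 -0.1   ] y [-0.1996 -0.1827 -0.1679]
scene0 119 [0.4391 0.0878 0.1805] [0.4279 0.0685 0.163 ] [0.4705 0.0997 0.1895]
  rel peg: x [-0.1407 -0.1356 -0.1022] y [-0.1987 -0.1764 -0.1666]
```

```bash
python3 - <<'E'
from h import *
from fk import ik,fk
for yaw in (-6.9,173.1,-96.9,83.1,-50,-140,130):
  for p in ([.449,.081,.26],[.4377,.0826,.09]):
    Rm=R.from_euler('xyz',[180,0,yaw],degrees=True).as_matrix()
    e,q=ik(np.array(p),Rm,seeds=[[62,0,-45,10,-45,0],[40,0,-30,0,-60,100],[40,0,-30,0,-60,-100]])[0]; print(yaw,p,round(e,3),q.round(1))
E
```

```text
-6.9 [0.449, 0.081, 0.26] 0.0 [ 35.1  -1.3 -24.    0.  -67.2  48. ]
-6.9 [0.4377, 0.0826, 0.09] 0.0 [ 36.2   8.6 -39.1  -0.  -42.3  46.9]
173.1 [0.449, 0.081, 0.26] 0.0 [  35.1   -1.3  -24.    -0.   -67.2 -132. ]
173.1 [0.4377, 0.0826, 0.09] 0.0 [  36.2    8.6  -39.1   -0.   -42.3 -133.1]
-96.9 [0.449, 0.081, 0.26] 0.0 [ 35.1  -1.3 -24.    0.  -67.2 -42. ]
-96.9 [0.4377, 0.0826, 0.09] 0.0 [ 36.2   8.6 -39.1  -0.  -42.3 -43.1]
83.1 [0.449, 0.081, 0.26] 0.0 [ 35.1  -1.3 -24.   -0.  -67.2 138. ]
83.1 [0.4377, 0.0826, 0.09] 0.0 [ 36.2   8.6 -39.1   0.  -42.3 136.9]
-50 [0.449, 0.081, 0.26] 0.0 [ 35.1  -1.3 -24.   -0.  -67.2   4.9]
-50 [0.4377, 0.0826, 0.09] 0.0 [ 36.2   8.6 -39.1  -0.  -42.3   3.8]
-140 [0.449, 0.081, 0.26] 0.0 [ 35.1  -1.3 -24.    0.  -67.2 -85.1]
-140 [0.4377, 0.0826, 0.09] 0.0 [ 36.2   8.6 -39.1  -0.  -42.3 -86.2]
130 [0.449, 0.081, 0.26] 0.036 [  34.2   -1.   -23.5   -0.8  -67.5 -173.4]
130 [0.4377, 0.0826, 0.09] 0.053 [  35.     8.9  -38.1   -1.5  -43.  -173.4]
```

```bash
python3 - <<'E'
from h import *
plan([.43,.13,.31],[180,0,-6.9],n=5)
E
```

```text
5 rows; dist [-0.0149 -0.1372  0.0659] rot [  0.1906 -25.6363  -0.1854]
([0.15, 0.69, -0.29], [0.0, -0.64, -0.0])
([0.12, 0.69, -0.3], [0.0, -0.64, -0.0])
([0.1, 0.69, -0.31], [0.0, -0.64, -0.0])
([0.07, 0.69, -0.32], [0.0, -0.64, -0.0])
([0.04, 0.69, -0.33], [0.0, -0.64, -0.0])
```

Call:
{"fn": "apply_moves", "kwargs": {"targets": [[[0.1, 0.4, -0.6], [0, -0.64, 0], 20], [[0.12, 0.69, -0.3], [0, -0.64, 0], 0], [[0.1, 0.69, -0.31], [0, -0.64, 0], 0], [[0.07, 0.69, -0.32], [0, -0.64, 0], 0], [[0.04, 0.69, -0.33], [0, -0.64, 0], 0]]}}

```text
time_s: 11.15
tcp_pos: [0.4204, 0.1395, 0.3183]
eef_rot: [179.6, 0.9, -6.4]
contact_force: [1.2, 0.6, 0.5]
gripper_width: 0.0054
```

Call:
{"fn": "apply_moves", "kwargs": {"targets": [[[0, 0.3, 0], [0, 0, 0.6], 0], [[0, 0, 0], [0, 0, 0.95], 0], [[0, 0, 0], [0, 0, 0.95], 0], [[0, 0, 0], [0, 0, 0.95], 0], [[0, 0, 0], [0, 0, 0.95], 0]]}}

```text
time_s: 11.65
tcp_pos: [0.4228, 0.1212, 0.3169]
eef_rot: [179.0, 0.6, -43.6]
contact_force: [-0.0, 0.1, 0.1]
gripper_width: 0.0004
```

Call:
{"fn": "apply_moves", "kwargs": {"targets": [[[0, 0, 0], [0, 0, 0.95], 0], [[0, 0, 0], [0, 0, 0.95], 0], [[0, 0, 0], [0, 0, 0.95], 0], [[0, 0, 0], [0, 0, 0.95], 0], [[0, 0, 0], [0, 0, 0.95], 0]]}}

```text
time_s: 12.15
tcp_pos: [0.4234, 0.1182, 0.3122]
eef_rot: [178.6, -0.5, -83.6]
contact_force: [0.9, -0.4, 0.1]
gripper_width: 0.0
```

Call:
{"fn": "apply_moves", "kwargs": {"targets": [[[0, 0, 0], [0, 0, 0.95], 0], [[0, 0, 0], [0, 0, 0.95], 0], [[0, 0, 0], [0, 0, 0.95], 0], [[0, 0, 0], [0, 0, 0.95], 0], [[0, 0, 0], [0, 0, 0.95], 0]]}}

```text
time_s: 12.65
tcp_pos: [0.4239, 0.1152, 0.3074]
eef_rot: [179.2, -1.7, -123.6]
contact_force: [0.2, 0.6, 0.6]
gripper_width: 0.0005
```

```bash
python3 - <<'E'
from st import *
plan([.4500,.0810,.26],[180,0,173.1])
E
```

```text
12.65 [ 40.8552  -3.5242 -19.821   -0.2794 -75.5686 -74.3535] [0.4239 0.1152 0.3074] [ 179.2383   -1.7242 -123.5609] 0.0005453332573986973 [0.1931 0.5645 0.5647] [ 0.0684 -0.0156  0.0185]
eye in peg -0.07479742288340681 -0.23362385677535918 0.2265253409915959
9 rows; dist [ 0.0261 -0.0342 -0.0474] rot [-0.2706 -1.9658 63.3217]
([0.04, -0.11, 0.13], [-0.0, -0.03, 0.88])
([0.02, -0.12, 0.13], [-0.0, -0.03, 0.88])
([0.01, -0.12, 0.13], [-0.0, -0.03, 0.88])
([-0.01, -0.12, 0.13], [-0.0, -0.03, 0.88])
([-0.02, -0.12, 0.13], [-0.0, -0.03, 0.88])
([-0.04, -0.12, 0.13], [-0.0, -0.03, 0.88])
([-0.05, -0.11, 0.13], [-0.0, -0.03, 0.88])
([-0.06, -0.1, 0.13], [-0.0, -0.03, 0.88])
([-0.07, -0.1, 0.13], [-0.0, -0.03, 0.88])
```

Call:
{"fn": "apply_moves", "kwargs": {"targets": [[[0.04, -0.11, 0.08], [0, -0.03, 0.88], 0], [[0.02, -0.12, 0.08], [0, -0.03, 0.88], 0], [[0.01, -0.12, 0.08], [0, -0.03, 0.88], 0], [[-0.01, -0.12, 0.08], [0, -0.03, 0.88], 0], [[-0.02, -0.12, 0.08], [0, -0.03, 0.88], 0]]}}

```text
time_s: 13.15
tcp_pos: [0.4391, 0.0929, 0.2866]
eef_rot: [-179.8, -0.9, -160.6]
contact_force: [-0.2, -0.1, -0.5]
gripper_width: 0.0008
```

Call:
{"fn": "apply_moves", "kwargs": {"targets": [[[-0.04, -0.12, 0.08], [0, -0.03, 0.88], 0], [[-0.05, -0.11, 0.08], [0, -0.03, 0.88], 0], [[-0.06, -0.1, 0.08], [0, -0.03, 0.88], 0], [[-0.07, -0.1, 0.08], [0, -0.03, 0.88], 0], [[0, 0, 0], [0, 0, 0], 0]]}}

```text
time_s: 13.65
tcp_pos: [0.4505, 0.0728, 0.2683]
eef_rot: [-179.2, 0.0, 169.6]
contact_force: [0.3, -0.3, 0.7]
gripper_width: 0.0003
```

```bash
python3 - <<'E'
from st import *
c=cap('scene','s10')
cv2.imwrite('pics/s10e.png',cv2.resize(c['img'][60:270,230:460],None,fx=2.8,fy=2.8,interpolation=cv2.INTER_CUBIC))
c=cap('top','t10')
cv2.imwrite('pics/t10e.png',cv2.resize(c['img'][120:290,235:425],None,fx=3.5,fy=3.5,interpolation=cv2.INTER_CUBIC))
plan([.4460,.0812,.21],[180,0,173.1],n=3)
E
```

```text
13.65 [  34.5408   -1.4455  -23.3334    0.6276  -68.6511 -135.2184] [0.4505 0.0728 0.2683] [-179.2064    0.0329  169.5538] 0.0002817918590357938 [ 0.2889 -0.3147  0.7034] [-0.0313  0.024  -0.0143]
eye in peg -0.11233876728974175 -0.18591690911625705 0.20166757920179013
3 rows; dist [-0.0046  0.0079 -0.0589] rot [-0.7629  0.0307 -3.2074]
([0.05, 0.06, 0.49], [-0.03, 0.0, -0.13])
([0.05, 0.06, 0.49], [-0.03, 0.0, -0.13])
([0.05, 0.06, 0.49], [-0.03, 0.0, -0.13])
```

View pics/s10e.png

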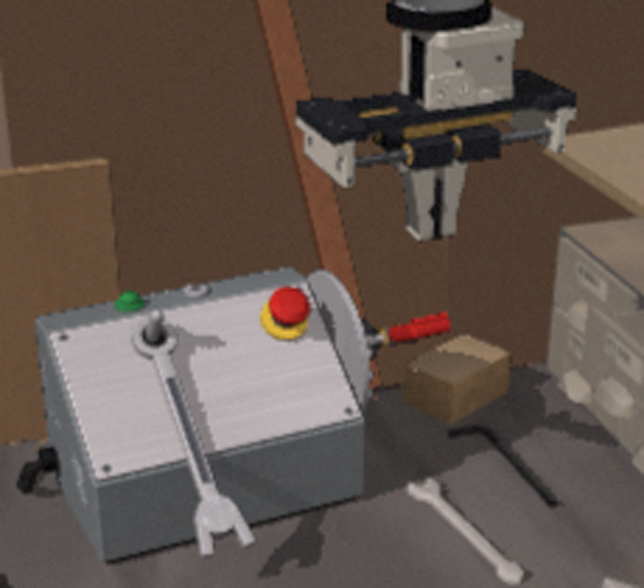

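View pics/t10e.png

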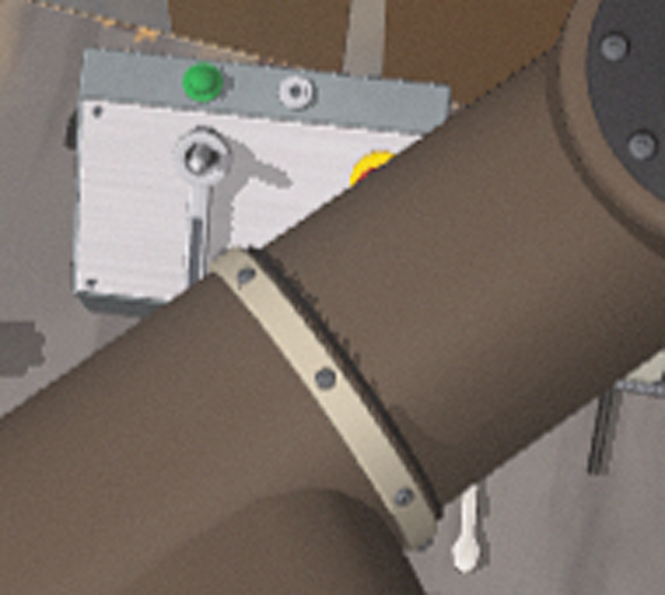

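Call:
{"fn": "apply_moves", "kwargs": {"targets": [[[0.05, 0.06, 0.35], [-0.03, 0, -0.14], 0], [[0.05, 0.06, 0.35], [-0.03, 0, -0.14], 0], [[0.04, 0.06, 0.3], [-0.03, 0, -0.13], 0]]}}

```text
time_s: 14.05
tcp_pos: [0.4475, 0.0815, 0.2294]
eef_rot: [179.9, 0.2, 173.8]
contact_force: [0.8, 0.2, -0.3]
gripper_width: 0.0005
```

```bash
python3 - <<'E'
from st import *
c=cap('scene','s11')
cv2.imwrite('pics/s11e.png',cv2.resize(c['img'][110:230,320:440],None,fx=5,fy=5,interpolation=cv2.INTER_CUBIC))
plan([.4460,.0812,.19],[180,0,173.1],n=3)
E
```

```text
14.05 [  35.3504   -0.2361  -27.2129    0.1082  -62.8159 -131.5565] [0.4475 0.0815 0.2294] [179.9346   0.2191 173.843 ] 0.000545475685186223 [ 0.7573  0.2284 -0.3431] [-0.0453  0.0012  0.0009]
eye in peg -0.1383176869520527 -0.18410943835835594 0.17197049004208473
3 rows; dist [-0.0004 -0.0002 -0.0374] rot [0.0173 0.0699 0.7822]
([0.0, -0.0, 0.31], [0.0, 0.0, 0.03])
([0.0, -0.0, 0.31], [0.0, 0.0, 0.03])
([0.0, -0.0, 0.31], [0.0, 0.0, 0.03])
```

View pics/s11e.png

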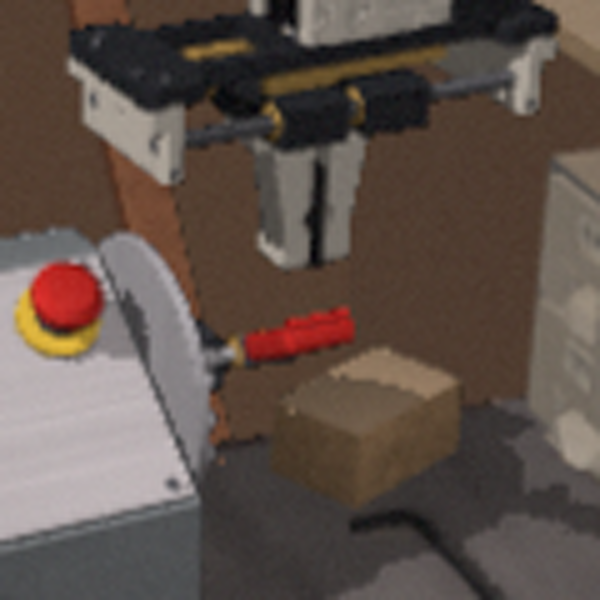

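Call:
{"fn": "apply_moves", "kwargs": {"targets": [[[0, 0, 0.3], [0, 0, 0.03], 0], [[0, 0, 0.3], [0, 0, 0.03], 0], [[0, 0, 0.2], [0, 0, 0], 0]]}}

```text
time_s: 14.4
tcp_pos: [0.4478, 0.0821, 0.1962]
eef_rot: [179.9, 0.3, 173.8]
contact_force: [-2.8, -0.1, 8.9]
gripper_width: 0.0006
```

```bash
python3 st.py
```

```text
14.4 [  35.4029    1.5514  -30.1176    0.1424  -58.0987 -131.7002] [0.4478 0.0821 0.1962] [179.9361   0.254  173.7776] 0.0006329441325725938 [-2.7684 -0.062   8.8831] [-0.012   0.8617  0.0117]
eye in peg -0.15715784017241538 -0.18344006443868308 0.14453573181358015
```

Call:
{"fn": "apply_moves", "kwargs": {"targets": [[[0.06, 0, 0.3], [0, 0, 0.02], 0], [[0.06, 0, 0.3], [0, 0, 0.02], 0], [[0.06, 0, 0.3], [0, 0, 0], 0]]}}

```text
time_s: 14.7
tcp_pos: [0.4425, 0.0833, 0.1616]
eef_rot: [179.9, 0.5, 173.7]
contact_force: [-3.8, 0.4, 6.7]
gripper_width: 0.0004
```

Call:
{"fn": "apply_moves", "kwargs": {"targets": [[[0.06, 0, 0.3], [0, 0, 0], 0], [[0.05, 0, 0.3], [0, 0, 0], 0], [[0.03, 0, 0.3], [0, 0, 0], 0]]}}

```text
time_s: 15.0
tcp_pos: [0.4385, 0.084, 0.1266]
eef_rot: [179.9, 0.7, 173.9]
contact_force: [3.2, -3.7, 7.7]
gripper_width: 0.0006
```

```bash
python3 st.py
```

```text
15.0 [  36.6081    5.1648  -37.0586    0.4987  -47.222  -133.0462] [0.4385 0.084  0.1266] [179.8921   0.6566 173.8981] 0.0006447618011425679 [ 3.154  -3.6862  7.67  ] [-1.5935 -1.0276 -0.0928]
eye in peg -0.2050640614371008 -0.18283116894441692 0.09243530549927426
```

```bash
python3 - <<'E'
from st import *
c=cap('scene','s12')
cv2.imwrite('pics/s12e.png',cv2.resize(c['img'][110:230,310:440],None,fx=5,fy=5,interpolation=cv2.INTER_CUBIC))
E
```

```text
15.0 [  36.6081    5.1648  -37.0586    0.4987  -47.222  -133.0462] [0.4385 0.084  0.1266] [179.8921   0.6566 173.8981] 0.0006447618011425679 [ 3.154  -3.6862  7.67  ] [-1.5935 -1.0276 -0.0928]
eye in peg -0.2050640614371008 -0.18283116894441692 0.09243530549927426
```

View pics/s12e.png

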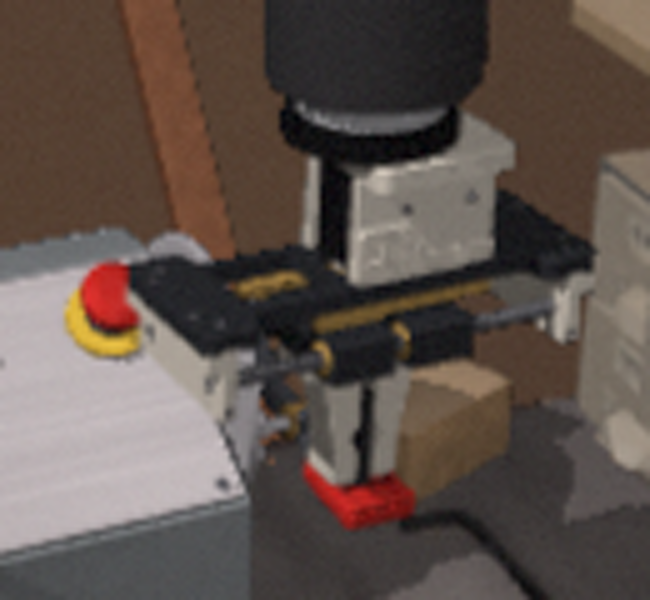

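```bash
python3 - <<'E'
from h import *
hx=np.array([np.cos(YAW),np.sin(YAW),0])
for n in ('w9','top0'):
    W=cloud(load(n)); P=W.reshape(-1,3); P=P[~np.isnan(P).any(1)]; d=P-PEG
    y=d@ey; x=d@hx
    m=(y<-.150)&(y>-.172)&(P[:,2]>.03)&(x>-.17)&(x<.1)
    print(n)
    for lo in np.arange(-.13,.08,.01):
        k=m&(x>=lo)&(x<lo+.01)
        if k.any(): print(round(lo,2),'zmax %.3f'%P[k,2].max(),'y %.3f..%.3f'%(y[k].min(),y[k].max()))
s=np.array([.4385,.084,.1266])-PEG; print('tool x,y rel peg',s@hx,s@ey)
E
```

```text
w9
-0.13 zmax 0.185 y -0.172..-0.168
-0.12 zmax 0.179 y -0.172..-0.168
-0.11 zmax 0.174 y -0.172..-0.168
-0.1 zmax 0.168 y -0.172..-0.150
-0.09 zmax 0.144 y -0.164..-0.150
-0.08 zmax 0.159 y -0.171..-0.150
-0.07 zmax 0.168 y -0.171..-0.150
-0.06 zmax 0.175 y -0.161..-0.150
-0.05 zmax 0.180 y -0.161..-0.150
-0.04 zmax 0.182 y -0.161..-0.150
-0.03 zmax 0.183 y -0.161..-0.150
-0.02 zmax 0.183 y -0.162..-0.150
-0.01 zmax 0.182 y -0.161..-0.150
-0.0 zmax 0.180 y -0.161..-0.150
0.01 zmax 0.176 y -0.161..-0.150
0.02 zmax 0.170 y -0.161..-0.150
0.03 zmax 0.165 y -0.161..-0.150
0.04 zmax 0.165 y -0.154..-0.150
0.05 zmax 0.165 y -0.153..-0.150
top0
-0.13 zmax 0.185 y -0.172..-0.167
-0.12 zmax 0.179 y -0.172..-0.167
-0.11 zmax 0.172 y -0.172..-0.167
-0.1 zmax 0.167 y -0.171..-0.151
-0.09 zmax 0.143 y -0.162..-0.150
-0.08 zmax 0.160 y -0.171..-0.151
-0.07 zmax 0.167 y -0.171..-0.151
-0.06 zmax 0.176 y -0.158..-0.150
-0.05 zmax 0.181 y -0.158..-0.151
-0.04 zmax 0.185 y -0.172..-0.150
-0.03 zmax 0.184 y -0.171..-0.150
-0.02 zmax 0.184 y -0.172..-0.150
-0.01 zmax 0.183 y -0.172..-0.151
-0.0 zmax 0.180 y -0.158..-0.151
0.01 zmax 0.175 y -0.158..-0.150
0.02 zmax 0.171 y -0.158..-0.151
0.03 zmax 0.164 y -0.158..-0.150
0.04 zmax 0.165 y -0.158..-0.151
0.05 zmax 0.165 y -0.151..-0.150
tool x,y rel peg -0.13121502061452753 -0.1825861669599565
```

Call:
{"fn": "apply_moves", "kwargs": {"targets": [[[0, 0, 0.02], [0, 0, 0], 0], [[0, 0, 0.02], [0, 0, 0], 0]]}}

```text
time_s: 15.25
tcp_pos: [0.4387, 0.0839, 0.1244]
eef_rot: [180.0, 0.6, 174.0]
contact_force: [-3.3, 0.1, 7.6]
gripper_width: 0.0006
```

```bash
python3 - <<'E'
from st import *
from fk import ik
hx=np.array([np.cos(YAW),np.sin(YAW),0])
d=s['tcp_pos']-PEG; print('rel',d@hx,d@ey)
for tilt in (0,8,12,16,20):
    Rm=R.from_euler('xyz',[180,tilt,173.1],degrees=True).as_matrix()
    # tip at fwd .112 third: 
    tip=PEG+(-.023-.113)*hx-.184*ey; tip[2]=.078
    p=tip-Rm@[0,0,.017]
    e,q=ik(p,Rm,seeds=[s['joints']])[0]; print(tilt,Rm[:,2],p,round(e,4),q.round(1))
E
```

```text
15.25 [  36.6105    5.3868  -37.1849    0.5488  -46.9469 -132.9697] [0.4387 0.0839 0.1244] [179.9685   0.6268 174.0136] 0.0006249579887233367 [-3.2942  0.1198  7.5512] [ 0.0401  1.3525 -0.0375]
eye in peg -0.2061277059205075 -0.18311916780687978 0.09057300200546799
rel -0.13098715663468144 -0.18269641432522937
0 [ 0.  0. -1.] [0.4336 0.0832 0.095 ] 0.0 [  36.6    7.8  -39.2   -0.   -43.  -133.5]
8 [ 0.1382 -0.0167 -0.9903] [0.4312 0.0835 0.0948] 0.0 [  41.9    3.3  -49.7   11.3  -32.3 -148.1]
12 [ 0.2064 -0.025  -0.9781] [0.4301 0.0836 0.0946] 0.0 [  43.8    1.2  -56.1   21.1  -26.6 -159. ]
16 [ 0.2736 -0.0331 -0.9613] [0.4289 0.0837 0.0943] 0.121 [  43.9    0.2  -58.    25.4  -25.2 -163.2]
20 [ 0.3395 -0.0411 -0.9397] [0.4278 0.0839 0.094 ] 0.2856 [  43.9   -0.4  -58.    26.8  -25.5 -164.3]
```

```bash
python3 - <<'E'
from st import *
hx=np.array([np.cos(YAW),np.sin(YAW),0])
Rm=R.from_euler('xyz',[180,8,173.1],degrees=True).as_matrix()
tip=PEG+(-.138)*hx-.184*ey; tip[2]=.085
p=tip-Rm@[0,0,.017]; print(p)
plan(p,[180,8,173.1],n=4)
E
```

```text
15.25 [  36.6105    5.3868  -37.1849    0.5488  -46.9469 -132.9697] [0.4387 0.0839 0.1244] [179.9685   0.6268 174.0136] 0.0006249579887233367 [-3.2942  0.1198  7.5512] [ 0.0401  1.3525 -0.0375]
eye in peg -0.2061277059205075 -0.18311916780687978 0.09057300200546799
[0.4292 0.0837 0.1018]
4 rows; dist [-0.0095 -0.0002 -0.0226] rot [ 0.1003 -7.3733  0.9096]
([0.06, -0.01, 0.14], [0.0, -0.23, 0.03])
([0.06, -0.01, 0.14], [0.0, -0.23, 0.03])
([0.07, -0.01, 0.14], [0.0, -0.23, 0.03])
([0.07, -0.01, 0.13], [0.0, -0.23, 0.03])
```

Call:
{"fn": "apply_moves", "kwargs": {"targets": [[[0.06, -0.01, 0.17], [0, -0.23, 0.03], 0], [[0.06, -0.01, 0.17], [0, -0.23, 0.03], 0], [[0.07, -0.01, 0.17], [0, -0.23, 0.03], 0], [[0.07, -0.01, 0.17], [0, -0.23, 0.03], 0]]}}

```text
time_s: 15.65
tcp_pos: [0.4374, 0.0861, 0.1023]
eef_rot: [179.6, 8.9, 173.3]
contact_force: [1.8, -3.1, 8.0]
gripper_width: 0.0005
```

```bash
cat > lv.py <<'E'
from st import *
hx=np.array([np.cos(YAW),np.sin(YAW),0])
tip=s['tcp_pos']+Rw@[0,0,.017]; d=tip-PEG; print('tip rel',d@hx,d@ey,'z',tip[2],'fwd',-.023-d@hx)
print('F along tool',Rw.T@s['contact_force'])
E
python3 lv.py
```

```text
15.65 [  41.8511    2.6461  -49.3325   11.9609  -32.4079 -148.3387] [0.4374 0.0861 0.1023] [179.6147   8.863  173.2781] 0.00046135569889486705 [ 1.8359 -3.0997  7.9629] [-1.1302 -0.7006 -0.214 ]
eye in peg -0.2244830737394113 -0.17980308405597187 0.0609252161124692
tip rel -0.12990195868461873 -0.18052668091843402 z 0.08550866304474242 fwd 0.10690195868461874
F along tool [-3.3869 -2.8127 -7.5501]
```

Call:
{"fn": "apply_moves", "kwargs": {"targets": [[[0.1, -0.05, 0.1], [0, 0, 0], 0], [[0.08, -0.04, 0.1], [0, 0, 0], 0], [[0.05, -0.03, 0.08], [0, 0, 0], 0]]}}

```text
time_s: 15.95
tcp_pos: [0.4341, 0.086, 0.0939]
eef_rot: [179.2, 9.5, 173.6]
contact_force: [2.3, -2.3, 8.4]
gripper_width: 0.0002
```

```bash
python3 lv.py; python3 - <<'E'
from h import *
c=cap('scene','s13')
cv2.imwrite('pics/s13e.png',cv2.resize(c['img'][130:230,310:430],None,fx=5.5,fy=5.5,interpolation=cv2.INTER_CUBIC))
E
```

```text
15.95 [  42.2206    2.7284  -51.451    13.4554  -29.5867 -149.8859] [0.4341 0.086  0.0939] [179.2144   9.513  173.6236] 0.0002113733700291002 [ 2.3178 -2.3387  8.4017] [-1.0228 -0.8245 -0.1598]
eye in peg -0.23226797457813228 -0.18063974796684173 0.05491166272957548
tip rel -0.1329888030841435 -0.1808284125275336 z 0.07711852403008061 fwd 0.1099888030841435
F along tool [-3.9165 -1.9588 -7.8901]
```

View pics/s13e.png

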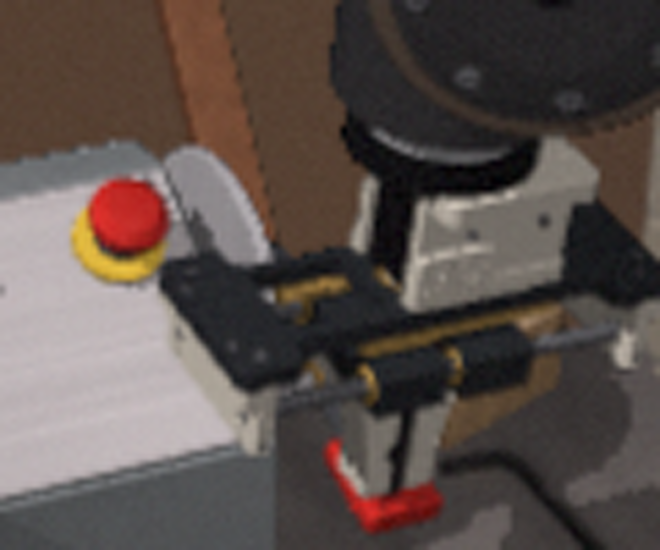

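Call:
{"fn": "apply_moves", "kwargs": {"targets": [[[0, -0.03, 0.05], [0, 0, 0], 0], [[0, 0, 0.02], [0, 0, 0], 0]]}}

```text
time_s: 16.2
tcp_pos: [0.4351, 0.0857, 0.0921]
eef_rot: [179.1, 9.6, 173.7]
contact_force: [-6.7, 1.2, 4.8]
gripper_width: 0.0004
```

```bash
python3 lv.py
```

```text
16.2 [  42.0375    2.9316  -51.6441   13.6431  -29.0352 -149.8402] [0.4351 0.0857 0.0921] [179.1188   9.6097 173.6975] 0.0004240296535276548 [-6.7029  1.2419  4.8325] [0.5202 2.5909 0.0759]
eye in peg -0.23247429510401393 -0.18094177271204348 0.05273385914190685
tip rel -0.1319334323096009 -0.1810162457040886 z 0.07536437284326303 fwd 0.1089334323096009
F along tool [ 5.8966  0.5892 -5.8913]
```

Call:
{"fn": "apply_moves", "kwargs": {"targets": [[[0, 0, 0], [0, 0, 0], 0], [[0, 0, 0], [0, 0, 0], 0], [[0, 0, 0], [0, 0, 0], 0]]}}

```text
time_s: 16.5
tcp_pos: [0.4347, 0.0858, 0.093]
eef_rot: [179.1, 9.6, 173.8]
contact_force: [-4.8, 1.5, 5.5]
gripper_width: 0.0004
```

```bash
python3 lv.py
```

```text
16.5 [  42.0962    2.8145  -51.57     13.5543  -29.2521 -149.712 ] [0.4347 0.0858 0.093 ] [179.1485   9.591  173.7856] 0.0003945215169149399 [-4.8247  1.538   5.534 ] [0.4688 2.0785 0.0297]
eye in peg -0.2322800360508671 -0.18107476899763664 0.05372038234291103
tip rel -0.13233533072592701 -0.1810127518599637 z 0.07625543505258113 fwd 0.10933533072592702
F along tool [ 3.9714  1.1    -6.2679]
```

Call:
{"fn": "apply_moves", "kwargs": {"targets": [[[0, 0, 0.06], [0, 0, 0], 0], [[0, 0, 0.04], [0, 0, 0], 0]]}}

```text
time_s: 16.7
tcp_pos: [0.4356, 0.0858, 0.0901]
eef_rot: [179.2, 9.6, 173.9]
contact_force: [-3.1, -1.5, 6.6]
gripper_width: 0.0004
```

```bash
python3 lv.py; python3 - <<'E'
from h import *
c=cap('scene','s14')
cv2.imwrite('pics/s14e.png',cv2.resize(c['img'][130:280,230:430],None,fx=4,fy=4,interpolation=cv2.INTER_CUBIC))
cap('wrist','w14'); t=cap('top','t14')
s=r.get_state(); print(s['time_s'],s['contact_force'],s['tcp_pos'])
hx=np.array([np.cos(YAW),np.sin(YAW),0])
for n in ('scene0','s14'):
    c=load(n);W=cloud(c); b,g,r_=[c['img'][...,i].astype(int) for i in range(3)]
    d=W-PEG; m=(r_>110)&(g<80)&(b<80)&(d@ey<-.16)&(d@ey>-.21)&(d@hx<-.08)&(d@hx>-.17)
    P=d[m]; x=P@hx;z=P[:,2]+PEG[2]; print(n,m.sum())
    for lo in np.arange(-.155,-.09,.01):
        k=(x>=lo)&(x<lo+.01)
        if k.any(): print('  fwd %.3f'%(-.023-lo-.005),'z %.3f max %.3f'%(np.median(z[k]),z[k].max()))
E
```

```text
16.7 [  41.9948    3.1875  -51.8302   13.8755  -28.605  -149.8874] [0.4356 0.0858 0.0901] [179.1632   9.6304 173.8646] 0.00036185853589233713 [-3.1281 -1.4964  6.5961] [-0.448   1.1642 -0.075 ]
eye in peg -0.23328169238823224 -0.18101783203428723 0.05076937198153812
tip rel -0.13147372795468082 -0.18083346507563236 z 0.0733247620458953 fwd 0.10847372795468083
F along tool [ 1.8052 -1.7198 -7.0226]
16.85 [-3.4295 -1.0387  7.5709] [0.4356 0.0858 0.0901]
scene0 123
  fwd 0.117 z 0.183 max 0.191
  fwd 0.107 z 0.184 max 0.190
  fwd 0.097 z 0.173 max 0.179
  fwd 0.087 z 0.168 max 0.174
  fwd 0.077 z 0.165 max 0.169
  fwd 0.067 z 0.160 max 0.160
s14 86
  fwd 0.127 z 0.067 max 0.076
  fwd 0.117 z 0.066 max 0.075
  fwd 0.107 z 0.066 max 0.069
  fwd 0.097 z 0.069 max 0.071
  fwd 0.087 z 0.075 max 0.081
  fwd 0.077 z 0.079 max 0.079
```

View pics/s14e.png

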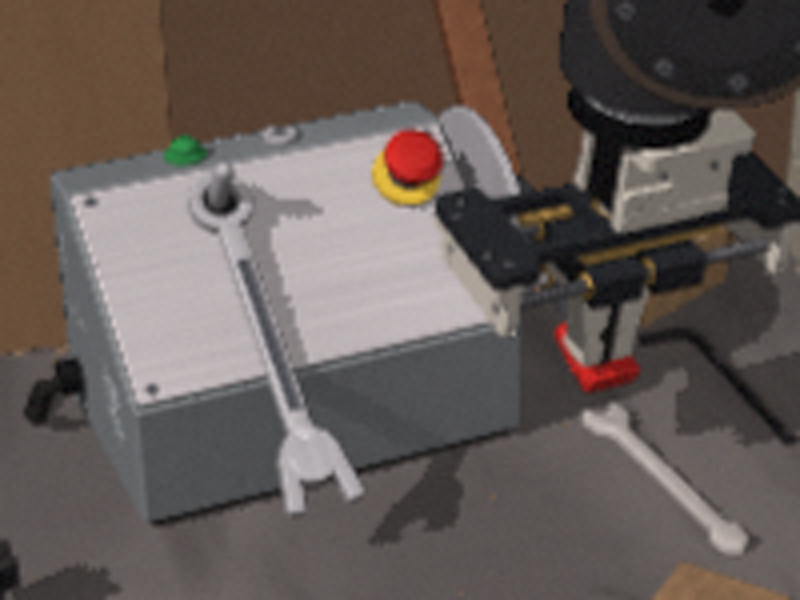

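View pics/t14.png

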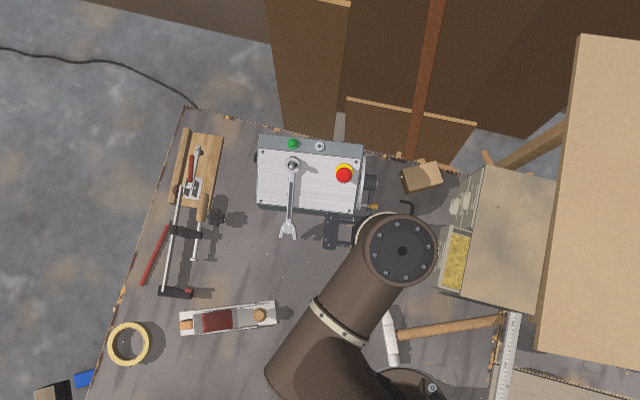

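```bash
python3 - <<'E'
from h import *
s=r.get_state(); print(s['time_s'],s['contact_force'],s['tcp_pos'])
print(r.close_job())
s=r.get_state(); print(s['time_s'],s['contact_force'],s['tcp_pos'])
E
```

```text
16.85 [-3.4295 -1.0387  7.5709] [0.4356 0.0858 0.0901]
the job is handed in; nothing more can be done
None
the job is handed in; nothing more can be done
```

The spanner is hung on the peg and let go. The lever's red pad is held down in its third position by the closed fingers, and the job was handed in at 16.85 s. No verdict was reported.

**Spanner:** the wrist camera, after release, put the eye about 4–5 mm down the slope from the peg axis, under 1.5 mm sideways, and about 6–7 mm off the face. Tilt was about 1°. The final scene picture still shows it hanging there, clear of the gripper.

**Lever:** the lever angle could not be read directly. From the fingertip position I work it out as about 0.96 rad, and the lowered pad in the scene depth picture agrees. The force on the tool was about 8 N and steady over the last 0.15 s before handing in.

**Bystanders:** the small spanner and hex key look unmoved in the last scene and top pictures. The star knob was not checked separately, and I did not measure any of them.

**What disagreed or differed from plan:**
- **Cameras:** the wrist camera and the fixed cameras differed by about 3 mm in y. I went by the wrist camera when lining the eye up with the peg.
- **Tool angle:** a joint limit ruled out placing the spanner at the full 35°. I released it at 26° and it dropped flat onto the face.
- **Sideways force:** while pressing the lever there were brief sideways forces of 2–4 N, which fell to about 1 N when the arm stopped. I leaned the tool back about 9° to keep the gripper clear of the saw-blade disc.

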